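Set and start the cure timer

ROBOT

A 6-joint arm with a two-finger parallel gripper is mounted at the origin on the work surface. World frame = base frame: x ahead of the robot, y to its left, z up, the work surface at z = 0. Lengths are in mm, angles in rad, forces in N, time in s.
With the tool pointing down it reaches from about 275 to 825 mm from the base axis. Payload 5.2 kg.
Tool frame: the origin (TCP) lies between the finger pads; the fingertips stand 25 mm ahead of it and the grasp point (between the pads) lies 6 mm ahead of it; x points along the fingers, y is the direction in which the jaws open and shut, and the axes are right-handed (so a half turn about x gives the same grasp; the last joint's range is limited). The gripper opens to 93 mm and grips with 3 to 60 N. Pads are 15 mm wide; open, the fingers measure 128 mm over their backs; the gripper's body (75 mm by 188 mm) begins 65 mm behind the grasp point.
Start: joints at [1.117, 0.259, 1.535, -0, 1.348, -0.203], TCP at [136.476, 532.803, 214.853] pointing down, gripper open.
Joint ranges: [-3.14, 3.14], [-0.91, 2.08], [0.19, 2.58], [-1.22, 4.36], [0.22, 2.71], [-3.12, 3.12]. Speed limits (rad/s): [2.57, 2.57, 3.14, 3.14, 3.14, 3.14].

INTERFACE

Orientations are given as [roll, pitch, yaw] about the fixed x, y, z axes, in that order (R = Rz(yaw) Ry(pitch) Rx(roll)).
In Python, from bench import arm, viewer gives the robot as it stands.
- The arm moves only by the tool carry_out, never from a script. Its argument "targets" is a list of rows, each a list of 7 numbers: the opening, from -1 (shut) to 1 (fully open), then the shift along the tool's x, y, z in units of 25 mm (1.0 is 25 mm), then the turn, a rotation vector about the tool's x, y, z in units of 8 degrees (1.0 is 8 degrees). A call has exactly 8 rows; each row is the pose to reach, as a shift and turn from the pose commanded when the call began, along the tool's axes at that moment; what a row does not reach only later rows make up. A row lasts 1/10 s, in which the tool goes at most 50 mm and 8.59 degrees, less where a joint would pass 70% of its speed; a pose out of reach is approached as far as the arm can. A call with a gripper value outside its range is refused whole. The fingers move at their own pace and stop on an object; "force" is the grip in N (left out, the last holds). Time passes only in rows, so rows that repeat a pose let the fingers close, or fill a call up. It gives the time, the measured TCP pose, the force and the opening at its end, in the units of the state.
- arm.observe(): the state, without advancing time (a new reading comes with each control period).
- viewer.snapshot(name): name is "scene" or "side" or "wrist"; returns a dict with "img" (480x640x3 uint8, blue, green, red), "intrinsics" (3x3 intrinsics, pixels), "D" ([k1, k2, p1, p2, k3] as OpenCV has them; the pictures are not rectified), "camera_from_world" (4x4, takes a point from world to camera coordinates). Camera axes: x right, y down, z forward; pixel columns grow to the right and rows downward; lengths in mm; the calibration is good to about 2 mm. A picture is of the moment at which its call begins. There is no depth.
- arm.sign_off(): hands the job in, once; it reports no verdict.
The state is a dict: "time": time; "qpos": joint angles; "dq": joint speeds; "joint_torque": joint torques, N m; "tcp_pos": TCP position; "eef_rot": TCP orientation; "ft_force": force on the tool from outside, world axes, zero at the start; "ft_torque": the same for the moment, N m; "finger_gap": finger opening in mm.
Only numpy, scipy, OpenCV 4.12 (cv2) and the standard library are available. Lean on these libraries where they do the work, as an engineer would, in place of code of your own. Each camera call takes 0.05 s, during which the arm holds its last target. There are 200 camera calls.

TASK

Set the free-standing yellow cure timer on the parts-room bench: turn its black dial clockwise until the white pointer stands at the red marker, leaning down firmly on the knob (about 20 N, not over 25 N) for as long as you turn it, so that the light, slippery timer neither twists nor slides. Then press the green start button all the way in and let go; the timer stays standing where it was, facing as it did, the red marker stays where it is set, and the other things on the bench are left alone.

Things in the scene. Friction and masses are not known exactly. Their poses are not given: they have to be found in the camera images.
- mat: grey-green bench mat 640 x 920 x 3 mm, fixed; the timer and the other things stand on it; origin at the centre of its underside
- timer: loose yellow box-shaped timer, 126 x 132 x 55 mm (its x, y, z), 0.6 to 0.9 kg, on four hard slippery feet 62 mm from the dial axis (one right under the start button). Origin: centre of its underside. z up, the dial axis; the front (slotted face) looks to its -x. Under its own weight alone the whole timer turns along with the dial; a push of 16 N down on the knob always holds it still; keep below 25 N.
- timer_grip (a point): point on the dial axis 102 mm above the timer's underside: where to grip the knob. Fixed to the box: it does not follow the knob up and down. The black knob is an upright bar 14 mm thick, 48 mm long (along the pointer), 40 mm high (78 to 118 mm above the underside when highest) over a skirt disc of 68 mm diameter, top at 63 mm. It turns with about 0.32 N m, at any height, and stays where it is left.
- timer_face (a point): point on the dial axis on top of the box, 55 mm above the underside. The knob bar above has axial play: it may stand anywhere from highest to 12 mm lower, slides down easily (about 2 N) through what is left of the play, then rests on a stiff spring of 12 N per mm with 4 mm of travel. The play left differs each time and is not measured: feel for it.
- pointer (a point): tip of the white pointer on the skirt, 40 mm from the dial axis, 63 mm above the underside; lies in the direction of the bar's long side. The skirt turns with the knob but does not move up or down. Clockwise from above up to a stop; the marker lies about 0.7 to 1.55 rad clockwise of it at the start.
- marker (a point): red marker tab beside the dial, this point 40 mm from the dial axis and 60 mm above the underside; the tab is 9 mm wide, spans 38 to 52 mm from the axis, top at 61 mm. The pointer must stand at it, both in the same direction from the axis. It can be shifted around the dial if pushed: do not.
- start_top (a point): centre of the top of the green round start button, 24 mm diameter, at the timer's own (-42, +45) mm from the dial axis, top 62 mm above the underside, 7 mm above the box top
- start (a joint): travel of the start button: 0 out, 0.005 m fully in (needs about 4.5 N, starts to move at 1.5 N); springs back
- timer_left (a point): middle of the timer's left (+y) upper edge, 66 mm from the dial axis, 55 mm above the underside
- timer_right (a point): middle of the timer's right (-y) upper edge, 66 mm from the dial axis, 55 mm above the underside
- carton: small cardboard carton 90 x 70 x 60 mm, bystander; origin at the centre of its underside
- glue: red bottle 48 mm diameter, 100 mm tall, bystander; origin at the centre of its underside
- wrench: steel wrench 160 mm long lying flat, bystander; origin on its underside
Things that resemble listed ones, but are neither listed nor needed, are in the scene too. Leave any blue or orange look-alike of the timer alone.

How it is judged:
By the outcome, as a careful person would: the job done as asked, in the order asked, and still so for the second after the job is handed in, with the robot touching nothing.
It also fails if it takes over 70 s, if anything falls off the work surface, if the arm or the gripper's body presses on something with over 40 N, if the wrist force passes 120 N, or if a joint passes its speed limit or range.

## Working session

There is one attempt and no reset: what is moved stays moved. The work goes in short steps, Python scripts to look and compute and a tool call to move; the robot and the scene stay as the last step left them, time stands still between calls to the robot, and variables do not carry over. Pictures are saved under pics/ and viewed, about 8 in all and at most 12, crops included, and the job is handed in when it is done.

Besides the shell and the picture viewer there is one more tool, called after ">>>" as a command line: name --pt "numbers of a row" for each row, then --argument value for the rest. carry_out: Moves the arm, as the interface text tells. Its arguments: {"type":"object","properties":{"targets":{"type":"array"},"force":{"type":"number"}},"required":["targets"]}

```bash
ls; mkdir -p pics; python3 - <<'E'
from bench import arm, viewer
import cv2,numpy as np
s=arm.observe()
for k,v in s.items(): print(k,np.round(v,3))
a=viewer.snapshot("scene")["img"];b=viewer.snapshot("side")["img"];
cv2.imwrite("pics/a.png",a);cv2.imwrite("pics/b.png",b)
E
```

```text
pics
time 0.0
qpos [ 1.117  0.259  1.536 -0.     1.348 -0.203]
dq [-0.001 -0.001  0.001 -0.    -0.    -0.001]
joint_torque [ 1.0000e-03 -4.3729e+01 -2.8401e+01  7.2000e-02  4.1000e-02 -0.0000e+00]
tcp_pos [136.237 532.277 214.024]
eef_rot [-1.763  1.569 -2.014]
ft_force [ 0.479 -0.779  0.09 ]
ft_torque [ 0.061 -0.001  0.006]
finger_gap 93.208
```

View pics/a.png

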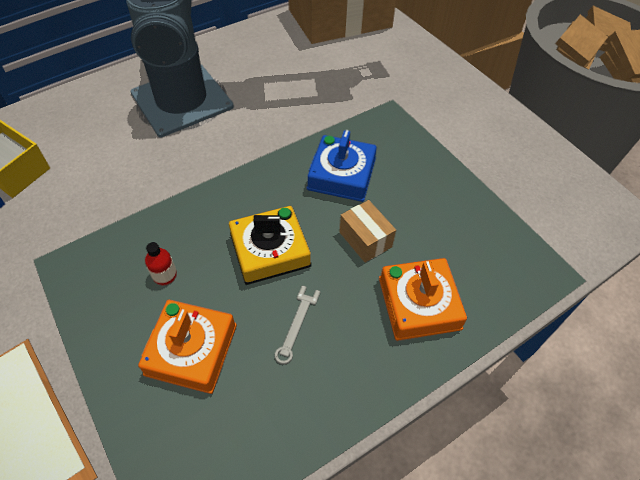

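View pics/b.png

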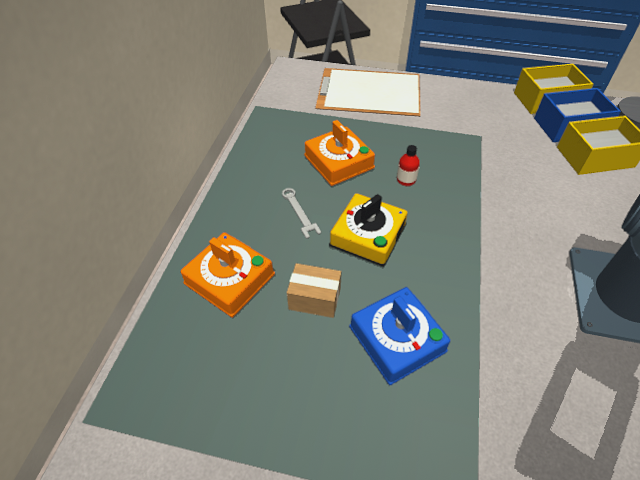

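Candidates: the yellow timer with a black bar (scene (270,243), side (369,228)); the blue look-alike (342,165); the orange ones (188,345) and (423,298); and yellow bins at the bench edge. The yellow timer matches the description. I'll measure it and check it in a close crop.

```bash
cat > h.py <<'E'
import cv2,numpy as np
from bench import arm, viewer
from scipy.spatial.transform import Rotation as R
def ray(s,px):
    px=np.array(px,float).reshape(-1,1,2)
    u=cv2.undistortPoints(px,s["intrinsics"],s["D"])[:,0]
    T=s["camera_from_world"]; d=np.c_[u,np.ones(len(u))]@T[:3,:3]; c=-T[:3,:3].T@T[:3,3]
    return c,d
def plane(s,px,z):
    c,d=ray(s,px); return c+d*((z-c[2])/d[:,2])[:,None]
def proj(s,P):
    T=s["camera_from_world"]; return cv2.projectPoints(np.array(P,float).reshape(-1,3),cv2.Rodrigues(T[:3,:3])[0],T[:3,3],s["intrinsics"],s["D"])[0][:,0]
def blobs(m,off=(0,0),amin=8):
    n,l,st,c=cv2.connectedComponentsWithStats(m.astype(np.uint8))
    return [(st[i,4],c[i]+off) for i in range(1,n) if st[i,4]>=amin]
def masks(img):
    h=cv2.cvtColor(img,cv2.COLOR_BGR2HSV).astype(int);H,S,V=h[...,0],h[...,1],h[...,2]
    return dict(yel=(H>20)&(H<33)&(S>150)&(V>100),grn=(H>45)&(H<80)&(S>150)&(V>60),red=((H<6)|(H>174))&(S>170)&(V>100),wht=(S<50)&(V>190),blk=(V<45))
E
python3 - <<'E'
from h import *
for n,(x0,y0,x1,y1) in dict(scene=(215,190,325,290),side=(320,185,415,270)).items():
    s=viewer.snapshot(n);im=s["img"][y0:y1,x0:x1];m=masks(im)
    print(n,"cam",np.round(ray(s,[0,0])[0]))
    for k,z in dict(grn=65,red=64).items():
        for a,c in blobs(m[k],(x0,y0)): print(k,a,c.round(1),plane(s,[c],z).round(1))
    print("yel",[(a,c.round()) for a,c in blobs(m["yel"],(x0,y0),100)])
    cv2.imwrite(f"pics/c_{n}.png",cv2.resize(im,None,fx=5,fy=5,interpolation=cv2.INTER_CUBIC))
a=cv2.imread("pics/c_scene.png");b=cv2.imread("pics/c_side.png");H=max(a.shape[0],b.shape[0])
p=lambda q:cv2.copyMakeBorder(q,0,H-q.shape[0],0,0,0)
cv2.imwrite("pics/c.png",cv2.resize(np.hstack([p(a),p(b)]),(800,int(800*H/(a.shape[1]+b.shape[1])))))
E
```

```text
scene cam [1053. -272.  851.]
grn 91 [284.3 212.5] [[507.6  12.9  65. ]]
red 23 [274.5 253.2] [[579.7 -50.9  64. ]]
yel [(np.int32(2282), array([269., 252.]))]
side cam [484. 616. 775.]
grn 90 [379.8 240.8] [[502.6  17.7  65. ]]
red 20 [349.6 212.2] [[576.2 -47.4  64. ]]
yel [(np.int32(1935), array([366., 233.]))]
```

View pics/c.png

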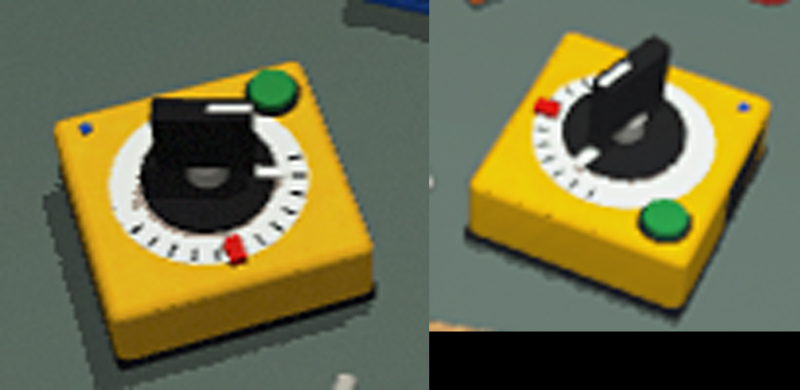

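The yellow timer with black bar, green button (crop (272,90)), red marker (235,248) and white pointer (268,172) is confirmed. Next I'll work out the approach to a wrist view from above.

```bash
cat >> h.py <<'E'
def move(p,Rt=None):
    """units for carry_out from measured pose"""
    s=arm.observe();Rw=R.from_euler('xyz',s["eef_rot"])
    d=Rw.inv().apply(np.array(p)-s["tcp_pos"])/25
    r=(Rw.inv()*Rt).as_rotvec(degrees=True)/8 if Rt is not None else np.zeros(3)
    return d.round(3),r.round(3)
def tool(yaw):
    "tool x down, tool y along world angle yaw"
    x=np.array([0,0,-1.]);y=np.array([np.cos(yaw),np.sin(yaw),0]);return R.from_matrix(np.c_[x,y,np.cross(x,y)])
E
python3 - <<'E'
from h import *
S=viewer.snapshot("scene");D=viewer.snapshot("side")
c1=plane(S,[[268,235.6],[283.5,234],[284.3,211.5]],66);
c2=plane(D,[[320+(625-429)/3.9,185+133/3.9],[320+(588-429)/3.9,185+158/3.9]],66)
print(c1.round(),c2.round())
Rw=R.from_euler('xyz',arm.observe()["eef_rot"]).as_matrix();print(Rw.round(3))
print(move([500,-15,300]))
for a in range(0,180,20): print(a,move([0,0,0],tool(np.radians(a)))[1])
s=viewer.snapshot("wrist");T=s["camera_from_world"]
c=ray(s,[0,0])[0];print("wrist cam in tool",Rw.T@(c-arm.observe()["tcp_pos"]),"axes in tool",(T[:3,:3]@Rw).round(2),s["intrinsics"][0,0])
E
```

```text
[[540. -42.  66.]
 [552. -15.  66.]
 [506.  14.  66.]] [[530. -35.  66.]
 [547. -14.  66.]]
[[-0.     0.248  0.969]
 [-0.001  0.969 -0.248]
 [-1.    -0.001 -0.   ]]
(array([ -3.41 , -17.613,  19.526]), array([0., 0., 0.]))
0 [9.454e+00 2.000e-03 4.000e-03]
20 [6.954e+00 1.000e-03 4.000e-03]
40 [4.454e+00 0.000e+00 4.000e-03]
60 [ 1.954 -0.     0.004]
80 [-0.546 -0.001  0.004]
100 [-3.046e+00 -2.000e-03  4.000e-03]
120 [-5.546e+00 -3.000e-03  4.000e-03]
140 [-8.046e+00 -3.000e-03  3.000e-03]
160 [-1.0546e+01 -4.0000e-03  3.0000e-03]
wrist cam in tool [-170.82928443    0.20325818  -78.01251568] axes in tool [[-0.    1.    0.  ]
 [-0.28 -0.    0.96]
 [ 0.96 -0.    0.28]] 422.6341368124827
```

```bash
python3 - <<'E'
from h import *
print(move([535,-39,240],tool(np.radians(-33))))
E
```

```text
(array([ -1.007, -18.195,  21.12 ]), array([1.3579e+01, 3.0000e-03, 3.0000e-03]))
```

>>> carry_out --pt "1 -1 -18.2 21.1 13.58 0 0" --pt "1 -1 -18.2 21.1 13.58 0 0" --pt "1 -1 -18.2 21.1 13.58 0 0" --pt "1 -1 -18.2 21.1 13.58 0 0" --pt "1 -1 -18.2 21.1 13.58 0 0" --pt "1 -1 -18.2 21.1 13.58 0 0" --pt "1 -1 -18.2 21.1 13.58 0 0" --pt "1 -1 -18.2 21.1 13.58 0 0"

```text
time: 1.15
tcp_pos: [365.7, 203.0, 229.6]
eef_rot: [1.807, 1.57, 0.35]
ft_force: [0.9, -0.1, -0.5]
finger_gap: 93.1
```

```bash
python3 - <<'E'
from h import *
print(move([535,-39,240],tool(np.radians(-33))))
E
```

```text
(array([-0.412,  5.63 , 10.386]), array([ 4.941e+00, -4.000e-03, -6.000e-03]))
```

>>> carry_out --pt "1 -0.4 5.5 10.2 4.9 0 0" --pt "1 -0.4 5.5 10.2 4.9 0 0" --pt "1 -0.4 5.5 10.2 4.9 0 0" --pt "1 -0.4 5.5 10.2 4.9 0 0" --pt "1 -0.4 5.5 10.2 4.9 0 0" --pt "1 -0.4 5.5 10.2 4.9 0 0" --pt "1 -0.4 5.5 10.2 4.9 0 0" --pt "1 -0.4 5.5 10.2 4.9 0 0"

```text
time: 1.95
tcp_pos: [531.8, -32.5, 238.6]
eef_rot: [-1.512, 1.569, 2.634]
ft_force: [0.6, 0.7, -0.2]
finger_gap: 93.0
```

```bash
python3 - <<'E'
from h import *
o=arm.observe();print(o["tcp_pos"],o["ft_force"],o["qpos"],move([535,-39,240],tool(np.radians(-33))))
s=viewer.snapshot("wrist");cv2.imwrite("pics/w1.png",s["img"])
m=masks(s["img"])
for k,z in dict(grn=65,red=64).items():
    for a,c in blobs(m[k],(0,0),30): print(k,a,c.round(1),plane(s,[c],z).round(1))
E
```

```text
[531.7801271  -32.4783854  238.62477962] [ 0.58995453  0.65111156 -0.20288093] [-2.70754970e-01  2.13351215e-01  1.53554985e+00  3.67770128e-04
  1.39419097e+00  2.95183298e-01] (array([-0.055,  0.249,  0.151]), array([0.071, 0.001, 0.011]))
grn 415 [ 6.9 66.4] [[382.7 200.3  65. ]]
grn 170 [260.6 179.7] [[502.3  14.6  65. ]]
red 157 [378.3 194.9] [[577.4 -48.4  64. ]]
red 52 [367.9 365.9] [[ 486.7 -184.9   64. ]]
red 481 [381.6 420.8] [[ 466.  -247.1   64. ]]
```

View pics/w1.png

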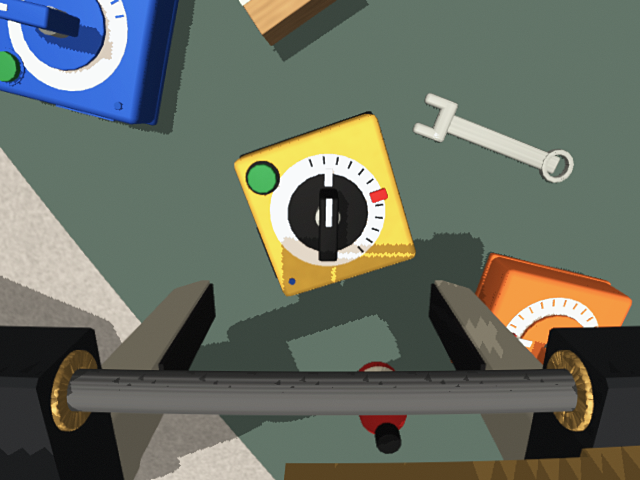

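```bash
python3 - <<'E'
from h import *
s=viewer.snapshot("wrist");im=s["img"];x0,y0,x1,y1=230,105,420,300
c=im[y0:y1,x0:x1];h=cv2.cvtColor(c,cv2.COLOR_BGR2HSV).astype(int)
blk=(h[...,2]<75)&(h[...,1]<120)
blk=cv2.morphologyEx(blk.astype(np.uint8),cv2.MORPH_OPEN,np.ones((3,3)))
n,l,st,ce=cv2.connectedComponentsWithStats(blk)
i=l[212-y0+0,305-x0];print(st[i])
cn=max(cv2.findContours((l==i).astype(np.uint8),cv2.RETR_EXTERNAL,cv2.CHAIN_APPROX_NONE)[0],key=len)[:,0]+[x0,y0]
W=plane(s,cn+0.0,66)[:,:2]
from scipy.optimize import least_squares
f=least_squares(lambda p:np.hypot(*(W-p[:2]).T)-34,[535,-39],loss="soft_l1",f_scale=1)
O=f.x;print("axis",O,"med resid",np.median(abs(f.fun)))
# pointer: white pixels on skirt edge
P=plane(s,[[b,a] for a in range(y0,y1) for b in range(x0,x1)],66)[:,:2].reshape(y1-y0,x1-x0,2)-O
rr=np.hypot(P[...,0],P[...,1]);w=(h[...,1]<70)&(h[...,2]>150)&(rr<33)
for a,cc in blobs(w,(x0,y0),5):
    for z in (66,121): q=plane(s,[cc],z)[0,:2]-O; print("wht",a,cc.round(1),z,q.round(1),np.degrees(np.arctan2(q[1],q[0])).round(1))
r=plane(s,[[378.3,194.9]],64)[0,:2]-O;print("marker",r,np.hypot(*r),np.degrees(np.arctan2(r[1],r[0])))
g=plane(s,[[262.5,178]],65)[0,:2]-O;print("btn",g,np.hypot(*g),np.degrees(np.arctan2(g[1],g[0]))-133)
y=masks(c)["yel"];cn=max(cv2.findContours(y.astype(np.uint8),cv2.RETR_EXTERNAL,cv2.CHAIN_APPROX_NONE)[0],key=len)[:,0]+[x0,y0]
print(cv2.minAreaRect(plane(s,cn+0.,58)[:,:2].astype(np.float32)))
cv2.imwrite("pics/w2.png",cv2.resize(c,None,fx=3,fy=3,interpolation=cv2.INTER_CUBIC))
E
```

```text
[  59   70   80   87 4597]
axis [532.65778306 -39.96359143] med resid 1.5218819910657189
wht 78 [329.4 181.4] 66 [16.1 24.2] 56.2
wht 78 [329.4 181.4] 121 [20.2 32.2] 57.9
wht 181 [329.7 212.7] 66 [2.4 1.8] 36.6
wht 181 [329.7 212.7] 121 [ 8.6 13.4] 57.3
wht 38 [318.2 217.8] 66 [-8.1  3.2] 158.7
wht 38 [318.2 217.8] 121 [-0.2 14.6] 90.8
wht 6 [340.  217.5] 66 [ 7.5 -6.4] -40.6
wht 6 [340.  217.5] 121 [12.9  6.6] 27.0
wht 8 [358.  239.5] 66 [ 10.3 -31. ] -71.7
wht 8 [358.  239.5] 121 [ 15.3 -14.1] -42.7
wht 21 [309.7 247.5] 66 [-28.4 -15.1] -152.0
wht 21 [309.7 247.5] 121 [-17.2  -0.7] -177.7
wht 16 [345.7 248.4] 66 [ -2.7 -32.3] -94.9
wht 16 [345.7 248.4] 121 [  4.3 -15.1] -74.1
marker [44.36249484 -7.42718671] 44.97992942577793 -9.504335720471724
btn [-28.77225408  55.79761326] 62.779106796822724 -15.72193083248031
((534.9949340820312, -32.153076171875), (116.137939453125, 121.62855529785156), 76.06133270263672)
```

View pics/w2.png

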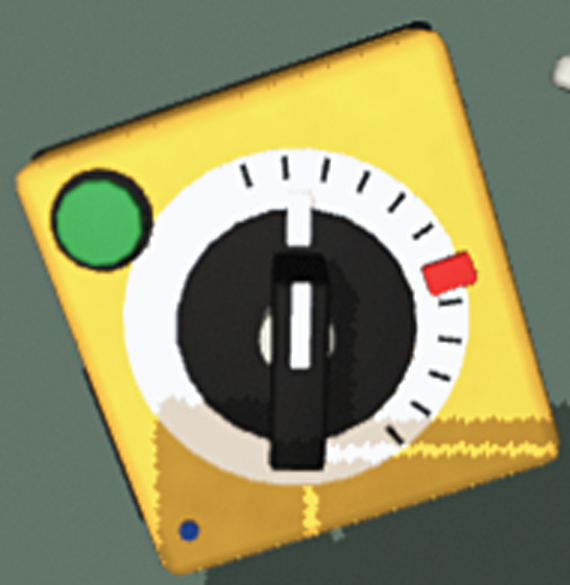

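```bash
python3 - <<'E'
from h import *
s=viewer.snapshot("wrist")
pt=lambda x,y,z:plane(s,[[230+(x-1)/3,105+(y-1)/3]],z)[0,:2]
an=lambda v:np.degrees(np.arctan2(v[1],v[0]))
# circle points on skirt edge read from crop
W=np.array([pt(x,y,66) for x,y in [(178,325),(297,208),(417,325),(240,222),(355,222),(200,390),(394,390),(197,262),(398,262)]])
W=W[np.r_[0:9]]
from scipy.optimize import least_squares
f=least_squares(lambda p:np.hypot(*(W-p[:2]).T)-p[2],[535,-39,34],loss="soft_l1");O=f.x[:2];print(f.x,f.fun.round(1))
b=pt(101,220,65);m=pt(449,272,64);t=pt(300,195,66)
print("btn",b,np.hypot(*(b-O)),"yaw",an(b-O)-133.0)
print("mk",np.hypot(*(m-O)),an(m-O),"ptr",np.hypot(*(t-O)),an(t-O))
C=[pt(18,168,58),pt(440,28,58),pt(557,460,58),pt(172,575,58)]
print("corner mean",np.mean(C,0),"edges",[an(C[(i+1)%4]-C[i]).round(1) for i in range(4)],[np.hypot(*(C[(i+1)%4]-C[i])).round(0) for i in range(4)])
print("bar top line",an(pt(299,285,121)-pt(299,365,121)),pt(299,365,121),pt(299,365,110))
E
```

```text
[533.89414854 -37.92458076  33.17597173] [ 0.1 -0.1  0.2  0.1 -0.  -0.1 -0.1 -0.  -0.1]
btn [504.26521211  15.95403411] 61.488039607232906 yaw -14.192718529868174
mk 44.65250360329589 -12.576936432858016 ptr 36.637122481833565 56.82976881714222
corner mean [534.21122401 -37.54192759] edges [np.float64(-14.4), np.float64(-104.7), np.float64(165.6), np.float64(75.7)] [np.float64(121.0), np.float64(129.0), np.float64(120.0), np.float64(129.0)]
bar top line 57.98305842046668 [535.63015557 -34.35098158] [534.178807   -37.00609123]
```

```bash
python3 - <<'E'
from h import *
print(move([534,-37.8,111],tool(np.radians(-32.8))))
E
```

```text
(array([5.129, 0.252, 0.181]), array([ 0.07 , -0.001,  0.004]))
```

>>> carry_out --pt "1 0 0.25 0.18 0.07 0 0" --pt "1 0.8 0.25 0.18 0.07 0 0" --pt "1 1.7 0.25 0.18 0.07 0 0" --pt "1 2.6 0.25 0.18 0.07 0 0" --pt "1 3.5 0.25 0.18 0.07 0 0" --pt "1 4.4 0.25 0.18 0.07 0 0" --pt "1 5.1 0.25 0.18 0.07 0 0" --pt "1 5.1 0.25 0.18 0.07 0 0"

```text
time: 2.9
tcp_pos: [532.9, -38.1, 109.6]
eef_rot: [-1.252, 1.566, 2.887]
ft_force: [0.0, -0.4, 0.1]
finger_gap: 92.5
```

```bash
python3 - <<'E'
from h import *
o=arm.observe();print(move([534,-37.8,111],tool(np.radians(-32.8))),o["ft_force"],o["ft_torque"])
s=viewer.snapshot("wrist");cv2.imwrite("pics/w3.png",s["img"])
E
```

```text
(array([-0.055,  0.03 , -0.035]), array([-0.004,  0.01 ,  0.031])) [ 0.03592966 -0.38062577  0.0552095 ] [-0.07681803  0.12034685 -0.00258175]
```

View pics/w3.png

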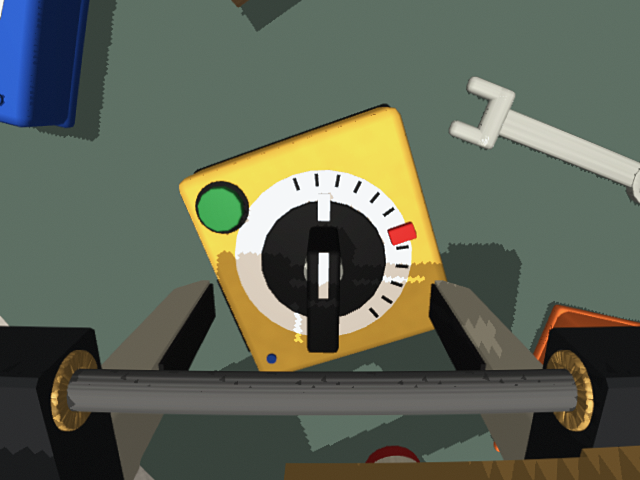

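Fingertips (213 and 430, y≈285) straddle the bar (x≈323). I'll close part way to check centring before contact.

>>> carry_out --pt "-0.5 0 0 0 0 0 0" --pt "-0.5 0 0 0 0 0 0" --pt "-0.5 0 0 0 0 0 0" --pt "-0.5 0 0 0 0 0 0" --pt "-0.5 0 0 0 0 0 0" --pt "-0.5 0 0 0 0 0 0" --pt "-0.5 0 0 0 0 0 0" --pt "-0.5 0 0 0 0 0 0" --force 10

```text
time: 3.75
tcp_pos: [534.8, -39.1, 111.7]
eef_rot: [-1.371, 1.571, 2.768]
ft_force: [0.1, 0.4, 0.5]
finger_gap: 33.5
```

```bash
python3 - <<'E'
from h import *
o=arm.observe();print(move([534,-37.8,111],tool(np.radians(-32.8))),o["ft_force"],o["ft_torque"])
s=viewer.snapshot("wrist");cv2.imwrite("pics/w4.png",cv2.resize(s["img"][170:370,220:420],None,fx=3,fy=3,interpolation=cv2.INTER_CUBIC))
E
```

```text
(array([ 0.026, -0.055, -0.027]), array([-0.011,  0.   ,  0.001])) [0.08741329 0.42566417 0.46458875] [-0.06082597  0.16334643  0.04392109]
```

View pics/w4.png

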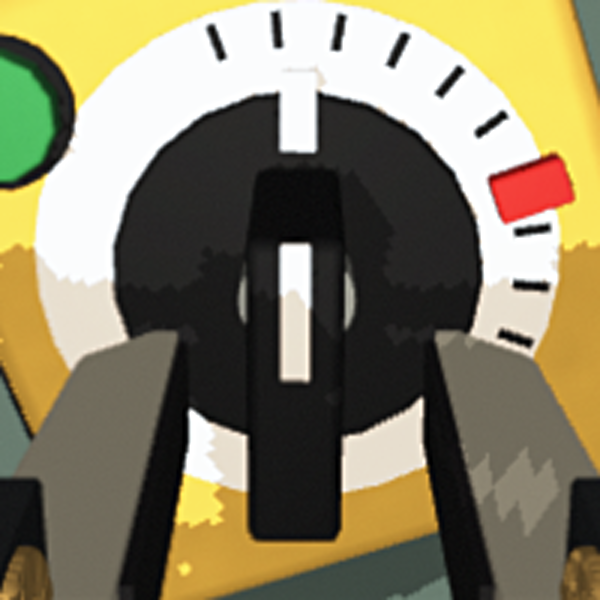

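Bar (247–343 px) sits about 1.3 mm left of the finger centre (≈305), and the pose reading agrees. I'll shift −0.05 and close gently.

>>> carry_out --pt "-0.5 0 -0.05 -0.02 0 0 0" --pt "-0.5 0 -0.05 -0.02 0 0 0" --pt "-1 0 -0.05 -0.02 0 0 0" --pt "-1 0 -0.05 -0.02 0 0 0" --pt "-1 0 -0.05 -0.02 0 0 0" --pt "-1 0 -0.05 -0.02 0 0 0" --pt "-1 0 -0.05 -0.02 0 0 0" --pt "-1 0 -0.05 -0.02 0 0 0" --force 10

```text
time: 4.6
tcp_pos: [534.0, -37.9, 111.7]
eef_rot: [-1.578, 1.571, 2.56]
ft_force: [-0.3, 0.2, 0.1]
finger_gap: 13.7
```

>>> carry_out --pt "-1 0 0 0 0 0 0" --pt "-1 0 0 0 0 0 0" --pt "-1 0 0 0 0 0 0" --pt "-1 0.02 0 0 0 0 0" --pt "-1 0.04 0 0 0 0 0" --pt "-1 0.06 0 0 0 0 0" --pt "-1 0.08 0 0 0 0 0" --pt "-1 0.08 0 0 0 0 0" --force 55

```text
time: 5.4
tcp_pos: [534.1, -38.0, 109.7]
eef_rot: [1.977, 1.571, -0.168]
ft_force: [-0.3, 0.1, 0.0]
finger_gap: 10.8
```

```bash
python3 - <<'E'
from h import *
o=arm.observe();print(o["ft_force"],o["ft_torque"],o["joint_torque"],o["tcp_pos"])
E
```

```text
[-0.29798414  0.07692219  0.03918779] [ 0.04784398  0.19030402 -0.04518573] [-2.02535461e-01 -4.35753715e+01 -2.48942918e+01 -1.90978241e-02
 -2.66112098e-01 -9.62300983e-03] [534.06080566 -37.98247678 109.68212582]
```

>>> carry_out --pt "-1 0.01 0 0 0 0 0" --pt "-1 0.02 0 0 0 0 0" --pt "-1 0.03 0 0 0 0 0" --pt "-1 0.04 0 0 0 0 0" --pt "-1 0.05 0 0 0 0 0" --pt "-1 0.06 0 0 0 0 0" --pt "-1 0.06 0 0 0 0 0" --pt "-1 0.06 0 0 0 0 0"

```text
time: 6.2
tcp_pos: [534.1, -38.0, 108.2]
eef_rot: [1.345, 1.571, -0.8]
ft_force: [-1.0, 0.5, 0.7]
finger_gap: 10.8
```

>>> carry_out --pt "-1 0.01 0 0 0 0 0" --pt "-1 0.02 0 0 0 0 0" --pt "-1 0.03 0 0 0 0 0" --pt "-1 0.04 0 0 0 0 0" --pt "-1 0.05 0 0 0 0 0" --pt "-1 0.06 0 0 0 0 0" --pt "-1 0.06 0 0 0 0 0" --pt "-1 0.06 0 0 0 0 0"

```text
time: 7.0
tcp_pos: [534.0, -38.0, 106.7]
eef_rot: [-1.265, 1.571, 2.873]
ft_force: [-0.9, -0.2, 1.4]
finger_gap: 10.7
```

>>> carry_out --pt "-1 0.01 0 0 0 0 0" --pt "-1 0.02 0 0 0 0 0" --pt "-1 0.03 0 0 0 0 0" --pt "-1 0.04 0 0 0 0 0" --pt "-1 0.05 0 0 0 0 0" --pt "-1 0.06 0 0 0 0 0" --pt "-1 0.06 0 0 0 0 0" --pt "-1 0.06 0 0 0 0 0"

```text
time: 7.8
tcp_pos: [534.0, -38.0, 105.2]
eef_rot: [-1.062, 1.571, 3.077]
ft_force: [-0.3, -0.8, 1.2]
finger_gap: 11.0
```

>>> carry_out --pt "-1 0.01 0 0 0 0 0" --pt "-1 0.02 0 0 0 0 0" --pt "-1 0.03 0 0 0 0 0" --pt "-1 0.04 0 0 0 0 0" --pt "-1 0.05 0 0 0 0 0" --pt "-1 0.06 0 0 0 0 0" --pt "-1 0.06 0 0 0 0 0" --pt "-1 0.06 0 0 0 0 0"

```text
time: 8.6
tcp_pos: [534.0, -38.0, 103.7]
eef_rot: [-1.718, 1.571, 2.42]
ft_force: [-1.5, 1.7, 2.0]
finger_gap: 10.7
```

>>> carry_out --pt "-1 0.01 0 0 0 0 0" --pt "-1 0.02 0 0 0 0 0" --pt "-1 0.03 0 0 0 0 0" --pt "-1 0.04 0 0 0 0 0" --pt "-1 0.05 0 0 0 0 0" --pt "-1 0.06 0 0 0 0 0" --pt "-1 0.06 0 0 0 0 0" --pt "-1 0.06 0 0 0 0 0"

```text
time: 9.4
tcp_pos: [534.5, -38.1, 103.0]
eef_rot: [1.9, 1.57, -0.245]
ft_force: [-1.3, 0.8, 7.3]
finger_gap: 10.9
```

>>> carry_out --pt "-1 0.01 0 0 0 0 0" --pt "-1 0.02 0 0 0 0 0" --pt "-1 0.03 0 0 0 0 0" --pt "-1 0.04 0 0 0 0 0" --pt "-1 0.04 0 0 0 0 0" --pt "-1 0.04 0 0 0 0 0" --pt "-1 0.04 0 0 0 0 0" --pt "-1 0.04 0 0 0 0 0"

```text
time: 10.2
tcp_pos: [534.8, -38.2, 102.6]
eef_rot: [1.875, 1.569, -0.27]
ft_force: [-2.8, 0.2, 10.9]
finger_gap: 10.6
```

>>> carry_out --pt "-1 0.02 0 0 0 0 0" --pt "-1 0.04 0 0 0 0 0" --pt "-1 0.06 0 0 0 0 0" --pt "-1 0.08 0 0 0 0 0" --pt "-1 0.09 0 0 0 0 0" --pt "-1 0.09 0 0 0 0 0" --pt "-1 0.09 0 0 0 0 0" --pt "-1 0.09 0 0 0 0 0"

```text
time: 11.0
tcp_pos: [535.5, -38.3, 101.7]
eef_rot: [1.875, 1.566, -0.27]
ft_force: [-3.6, 1.9, 18.9]
finger_gap: 11.0
```

```bash
python3 - <<'E'
from h import *
F=[]
o=arm.observe();print(o["ft_force"],o["ft_torque"],o["tcp_pos"])
Rw=R.from_euler('xyz',o["eef_rot"]).as_matrix();print(Rw.round(3));print(Rw.T@o["ft_force"])
E
```

```text
[-3.62254698  1.86611154 18.94415075] [0.26961066 0.90769019 0.02885541] [535.53310653 -38.32189421 101.72297563]
[[ 0.004  0.84  -0.543]
 [-0.001 -0.543 -0.84 ]
 [-1.     0.004 -0.001]]
[-18.961264    -3.97695516   0.37464881]
```

>>> carry_out --pt "-1 0 -0.01 0.01 0 0 0" --pt "-1 0 -0.02 0.02 0 0 0" --pt "-1 0 -0.03 0.02 0 0 0" --pt "-1 0.01 -0.04 0.03 0 0 0" --pt "-1 0.01 -0.04 0.03 0 0 0" --pt "-1 0.01 -0.04 0.03 0 0 0" --pt "-1 0.01 -0.04 0.03 0 0 0" --pt "-1 0.01 -0.04 0.03 0 0 0"

```text
time: 11.8
tcp_pos: [535.0, -38.5, 101.7]
eef_rot: [1.916, 1.565, -0.229]
ft_force: [-2.7, 1.0, 19.2]
finger_gap: 11.2
```

```bash
python3 - <<'E'
from h import *
o=arm.observe();print(o["ft_force"],o["ft_torque"],o["tcp_pos"])
s=viewer.snapshot("wrist");cv2.imwrite("pics/w5.png",s["img"])
m=masks(s["img"])
for k,z in dict(grn=65,red=64).items():
    for a,c in blobs(m[k],(0,0),30): print(k,a,c.round(1),plane(s,[c],z).round(1))
for n in("scene","side"):
    s=viewer.snapshot(n);m=masks(s["img"])
    print(n,[(k,a,c.round(1)) for k in("grn","red") for a,c in blobs(m[k],(0,0),12) if np.hypot(*(c-[320,230]))<90])
E
```

```text
[-2.69494633  0.96602349 19.1822504 ] [0.17061735 0.66319381 0.0481376 ] [534.9609976  -38.46438343 101.74507493]
grn 747 [207.  218.5] [[500.7  14.9  65. ]]
grn 124 [561.3 476.9] [[ 586.5 -247.3   65. ]]
red 433 [399.8 239. ] [[577.4 -48.3  64. ]]
red 256 [587.6 438.8] [[ 612.8 -229.    64. ]]
scene [('grn', np.int32(71), array([285.4, 212.6])), ('grn', np.int32(103), array([395.4, 271.6])), ('red', np.int32(22), array([274.7, 253.5]))]
side [('grn', np.int32(90), array([379.8, 240.8])), ('grn', np.int32(79), array([257. , 260.2])), ('red', np.int32(15), array([349.5, 155.6])), ('red', np.int32(20), array([349.6, 212.2])), ('red', np.int32(25), array([242.4, 274.7]))]
```

Side view shows the timer unmoved (button (379.8,240.8), marker (349.6,212.2), same as before). Turning in stages.

>>> carry_out --pt "-1 0 0 0 0.15 0 0" --pt "-1 0 0 0 0.45 0 0" --pt "-1 0 0 0 0.8 0 0" --pt "-1 0 0 0 1.15 0 0" --pt "-1 0 0 0 1.5 0 0" --pt "-1 0 0 0 1.8 0 0" --pt "-1 0 0 0 2 0 0" --pt "-1 0 0 0 2 0 0"

```text
time: 12.75
tcp_pos: [535.0, -38.6, 101.7]
eef_rot: [2.148, 1.565, -0.276]
ft_force: [-2.2, 1.3, 19.9]
finger_gap: 10.9
```

```bash
cat > st.py <<'E'
from h import *
o=arm.observe();Rw=R.from_euler('xyz',o["eef_rot"]).as_matrix()
print("F",o["ft_force"].round(2),"M",o["ft_torque"].round(2),"tcp",o["tcp_pos"].round(2),"yaw",np.degrees(np.arctan2(Rw[1,1],Rw[0,1])).round(2),"Ftool",(Rw.T@o["ft_force"]).round(1),"1mm worldx/y in tool units",(Rw.T[:,:2]/25).round(3).T.tolist())
s=viewer.snapshot("side");m=masks(s["img"])
print([(k,a,c.round(1)) for k in("grn","red") for a,c in blobs(m[k],(0,0),8) if np.hypot(*(c-[365,227]))<40])
E
python3 st.py
```

```text
F [-2.2   1.29 19.93] M [0.22 0.61 0.35] tcp [535.04 -38.56 101.75] yaw -48.89 Ftool [-19.9  -2.3   0.7] 1mm worldx/y in tool units [[0.0, 0.026, -0.03], [-0.0, -0.03, -0.026]]
[('grn', np.int32(89), array([379.8, 240.9])), ('red', np.int32(20), array([349.6, 212.2]))]
```

>>> carry_out --pt "-1 0 0 0 0.2 0 0" --pt "-1 0 0 0 0.6 0 0" --pt "-1 0 0 0 1.1 0 0" --pt "-1 0 0 0 1.6 0 0" --pt "-1 0 0 0 2.1 0 0" --pt "-1 0 0 0 2.6 0 0" --pt "-1 0 0 0 2.9 0 0" --pt "-1 0 0 0 3 0 0"

```text
time: 13.6
tcp_pos: [535.2, -38.8, 101.8]
eef_rot: [2.514, 1.564, -0.329]
ft_force: [-1.6, 0.5, 18.6]
finger_gap: 11.9
```

```bash
python3 st.py
```

```text
F [-1.58  0.46 18.58] M [0.03 0.58 0.32] tcp [535.22 -38.81 101.79] yaw -72.92 Ftool [-18.6  -0.8   1.3] 1mm worldx/y in tool units [[0.0, 0.012, -0.038], [-0.0, -0.038, -0.012]]
[('grn', np.int32(89), array([379.8, 240.8])), ('red', np.int32(20), array([349.6, 212.2]))]
```

>>> carry_out --pt "-1 0.01 0 0 0.2 0 0" --pt "-1 0.01 0 0 0.6 0 0" --pt "-1 0.01 0 0 1.1 0 0" --pt "-1 0.01 0 0 1.6 0 0" --pt "-1 0.01 0 0 2.1 0 0" --pt "-1 0.01 0 0 2.6 0 0" --pt "-1 0.01 0 0 2.9 0 0" --pt "-1 0.01 0 0 3 0 0"

```text
time: 14.45
tcp_pos: [535.4, -39.1, 101.7]
eef_rot: [2.883, 1.564, -0.379]
ft_force: [-2.4, -1.0, 20.2]
finger_gap: 11.2
```

```bash
python3 st.py; python3 - <<'E'
from h import *
s=viewer.snapshot("wrist");cv2.imwrite("pics/w6.png",cv2.resize(s["img"][150:380,190:450],None,fx=3,fy=2.6))
E
```

```text
F [-2.39 -0.97 20.2 ] M [-0.09  0.56  0.36] tcp [535.39 -39.08 101.74] yaw -96.91 Ftool [-20.2   1.3   2.1] 1mm worldx/y in tool units [[0.0, -0.005, -0.04], [-0.0, -0.04, 0.005]]
[('grn', np.int32(90), array([379.8, 240.8])), ('red', np.int32(18), array([349.4, 212. ]))]
```

View pics/w6.png

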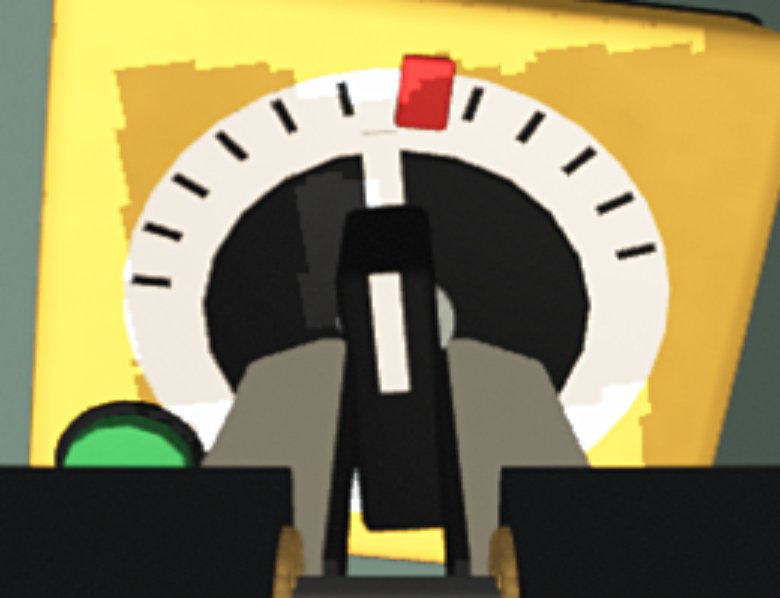

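```bash
cat > ang.py <<'E'
from h import *
from scipy.optimize import least_squares
def go(circ,mk,ptr,x0,y0,fx,fy):
    s=viewer.snapshot("wrist")
    pt=lambda p,z:plane(s,[[x0+(p[0]+.5)/fx-.5,y0+(p[1]+.5)/fy-.5]],z)[0,:2]
    W=np.array([pt(p,66) for p in circ])
    f=least_squares(lambda p:np.hypot(*(W-p).T)-33.6,[534,-38],loss="soft_l1");O=f.x
    an=lambda v:np.degrees(np.arctan2(v[1],v[0]))
    print("O",O.round(1),f.fun.round(1))
    m=pt(mk,64)-O; print("marker",np.hypot(*m).round(1),an(m).round(2))
    for p,z in ptr: v=pt(p,z)-O; print("ptr",np.hypot(*v).round(1),an(v).round(2))
E
python3 - <<'E'
from ang import *
go([(205,305),(588,305),(244,220),(552,220),(300,170),(494,170),(234,385),(562,385)],(426,92),[((381,134),66),((383,152),66),((386,200),66)],190,150,3,2.6)
E
```

```text
O [534. -39.] [-0.1 -0.3 -1.  -0.8  0.3  0.2 -0.6 -0.3]
marker 44.8 -12.99
ptr 36.9 -2.66
ptr 33.3 -2.76
ptr 23.7 -2.26
```

>>> carry_out --pt "-1 0 0 0 0.1 0 0" --pt "-1 0 0 0 0.3 0 0" --pt "-1 0 0 0 0.6 0 0" --pt "-1 0 0 0 0.9 0 0" --pt "-1 0 0 0 1.1 0 0" --pt "-1 0 0 0 1.2 0 0" --pt "-1 0 0 0 1.25 0 0" --pt "-1 0 0 0 1.25 0 0"

```text
time: 15.4
tcp_pos: [535.4, -39.2, 101.7]
eef_rot: [3.036, 1.564, -0.4]
ft_force: [-2.3, -0.9, 19.6]
finger_gap: 11.1
```

```bash
python3 st.py; python3 - <<'E'
from h import *
s=viewer.snapshot("wrist");cv2.imwrite("pics/w7.png",cv2.resize(s["img"][150:350,190:450],None,fx=3,fy=3))
E
```

```text
F [-2.3  -0.87 19.58] M [-0.06  0.57  0.33] tcp [535.36 -39.16 101.7 ] yaw -106.84 Ftool [-19.6   1.5   1.8] 1mm worldx/y in tool units [[0.0, -0.012, -0.038], [-0.0, -0.038, 0.012]]
[('grn', np.int32(90), array([379.8, 240.8])), ('red', np.int32(19), array([349.5, 212.2]))]
```

View pics/w7.png

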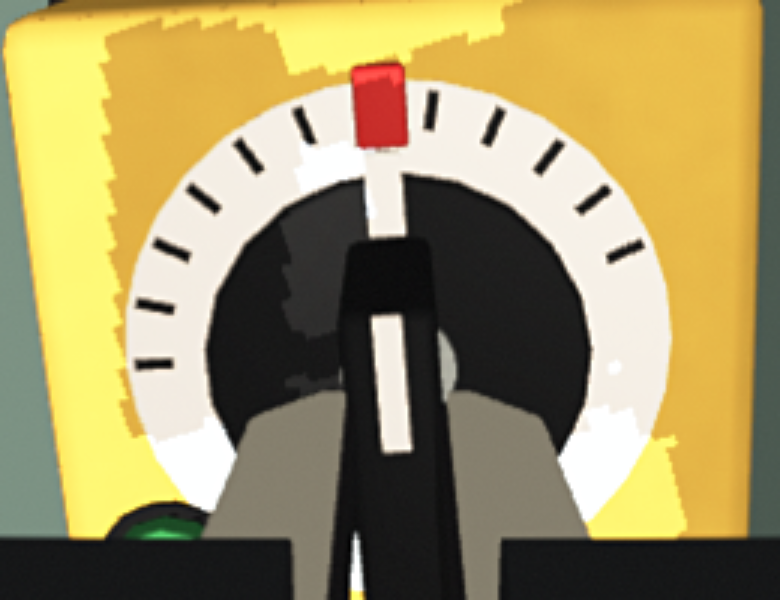

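```bash
python3 - <<'E'
from ang import *
go([(207,350),(591,350),(242,258),(557,258),(300,197),(497,197),(236,440),(562,440)],(381,108),[((383,151),66),((384,177),66),((388,235),66)],190,150,3,3)
s=viewer.snapshot("wrist");h=cv2.cvtColor(s["img"],cv2.COLOR_BGR2HSV)
# automated: marker centroid, pointer strip centroid between dark edges
m=masks(s["img"])["red"];print([(a,c.round(2)) for a,c in blobs(m,(0,0),50) if 180<c[1]<200 or abs(c[0]-317)<8])
for y in (211,215,219,223,226):
    r=s["img"][y,300:335].astype(int).min(1);w=np.clip(r-90,0,90);print(y,300+(w*np.arange(35)).sum()/w.sum())
E
```

```text
O [534.1 -39.1] [-0.1 -0.1 -1.  -0.9  0.1  0.  -0.9 -0.9]
marker 44.2 -12.93
ptr 37.3 -12.72
ptr 32.9 -12.43
ptr 22.8 -12.12
[(np.int32(457), array([316.29, 184.66]))]
211 316.1175496688742
215 317.55742049469967
219 317.91153512575886
223 318.39927073837737
226 318.6181818181818
```

Pointer (383,151) stands under the marker (381,108): −12.5° against −12.9°. Before lifting, I'll unwind the residual twist while still pressed.

>>> carry_out --pt "-1 0 0 0 -0.05 0 0" --pt "-1 0 0 0 -0.1 0 0" --pt "-1 0 0 0 -0.15 0 0" --pt "-1 0 0 0 -0.2 0 0" --pt "-1 0 0 0 -0.2 0 0" --pt "-1 0 0 0 -0.2 0 0" --pt "-1 0 0 0 -0.2 0 0" --pt "-1 0 0 0 -0.2 0 0"

```text
time: 16.4
tcp_pos: [535.4, -39.2, 101.7]
eef_rot: [3.026, 1.564, -0.382]
ft_force: [-2.3, -0.5, 18.9]
finger_gap: 11.1
```

```bash
python3 st.py
```

```text
F [-2.29 -0.48 18.9 ] M [-0.07  0.52  0.18] tcp [535.37 -39.16 101.7 ] yaw -105.25 Ftool [-18.9   1.1   2. ] 1mm worldx/y in tool units [[0.0, -0.011, -0.039], [-0.0, -0.039, 0.011]]
[('grn', np.int32(90), array([379.8, 240.8])), ('red', np.int32(19), array([349.5, 212.2]))]
```

>>> carry_out --pt "-1 0 0 0 -0.05 0 0" --pt "-1 0 0 0.01 -0.1 0 0" --pt "-1 0 0.01 0.01 -0.15 0 0" --pt "-1 0 0.01 0.02 -0.2 0 0" --pt "-1 0 0.01 0.03 -0.23 0 0" --pt "-1 0 0.01 0.03 -0.23 0 0" --pt "-1 0 0.01 0.03 -0.23 0 0" --pt "-1 0 0.01 0.03 -0.23 0 0"

```text
time: 17.25
tcp_pos: [535.0, -39.2, 101.8]
eef_rot: [3.048, 1.563, -0.328]
ft_force: [-1.2, 0.0, 18.9]
finger_gap: 11.1
```

```bash
python3 st.py
```

```text
F [-1.15  0.   18.94] M [-0.01  0.38  0.07] tcp [534.96 -39.17 101.78] yaw -103.43 Ftool [-18.9   0.3   1. ] 1mm worldx/y in tool units [[0.0, -0.009, -0.039], [-0.0, -0.039, 0.009]]
[('grn', np.int32(90), array([379.8, 240.8])), ('red', np.int32(18), array([349.4, 212.1]))]
```

>>> carry_out --pt "-1 -0.03 0 -0.01 0 0 0" --pt "-1 -0.06 -0.01 -0.02 0 0 0" --pt "-1 -0.09 -0.01 -0.03 0 0 0" --pt "-1 -0.12 -0.01 -0.04 0 0 0" --pt "-1 -0.15 -0.02 -0.05 0 0 0" --pt "-1 -0.17 -0.02 -0.06 0 0 0" --pt "-1 -0.17 -0.02 -0.06 0 0 0" --pt "-1 -0.17 -0.02 -0.06 0 0 0"

```text
time: 18.1
tcp_pos: [534.3, -38.5, 103.2]
eef_rot: [2.825, 1.569, -0.551]
ft_force: [-0.1, -1.1, 6.3]
finger_gap: 11.1
```

```bash
python3 st.py
```

```text
F [-0.1  -1.13  6.33] M [-0.29  0.11  0.06] tcp [534.27 -38.49 103.17] yaw -103.44 Ftool [-6.3  1.1 -0.2] 1mm worldx/y in tool units [[0.0, -0.009, -0.039], [-0.0, -0.039, 0.009]]
[('grn', np.int32(90), array([379.8, 240.8])), ('red', np.int32(18), array([349.4, 212.1]))]
```

>>> carry_out --pt "-1 -0.03 0 0 0 0 0" --pt "-1 -0.06 0 0 0 0 0" --pt "-0.4 -0.06 0 0 0 0 0" --pt "-0.4 -0.06 0 0 0 0 0" --pt "-0.4 -0.06 0 0 0 0 0" --pt "-0.4 -0.06 0 0 0 0 0" --pt "-0.4 -0.06 0 0 0 0 0" --pt "-0.4 -0.06 0 0 0 0 0"

```text
time: 18.95
tcp_pos: [533.5, -37.9, 104.2]
eef_rot: [-0.555, 1.571, 2.352]
ft_force: [-0.0, 0.5, -0.2]
finger_gap: 28.0
```

>>> carry_out --pt "-0.4 -0.5 0 0 0 0 0" --pt "-0.4 -1.5 0 0 0 0 0" --pt "-0.4 -2.5 0 0 0 0 0" --pt "-0.4 -3.5 0 0 0 0 0" --pt "-0.4 -4 0 0 0 0 0" --pt "-0.4 -4 0 0 0 0 0" --pt "-0.4 -4 0 0 0 0 0" --pt "-0.4 -4 0 0 0 0 0"

```text
time: 19.75
tcp_pos: [532.7, -37.7, 202.8]
eef_rot: [-0.05, 1.568, 2.857]
ft_force: [0.4, 0.0, 0.4]
finger_gap: 27.9
```

```bash
python3 st.py; python3 - <<'E'
from h import *
s=viewer.snapshot("wrist");cv2.imwrite("pics/w8.png",cv2.resize(s["img"][110:310,200:460],None,fx=3,fy=3))
print(move([504.3,16,150]))
E
```

```text
F [0.36 0.04 0.41] M [0.02 0.13 0.01] tcp [532.69 -37.74 202.8 ] yaw -103.45 Ftool [-0.4 -0.1 -0.3] 1mm worldx/y in tool units [[-0.0, -0.009, -0.039], [0.0, -0.039, 0.009]]
[('grn', np.int32(88), array([379.7, 241.2])), ('red', np.int32(19), array([349.5, 212.1]))]
(array([ 2.119, -1.828,  1.605]), array([0., 0., 0.]))
```

View pics/w8.png

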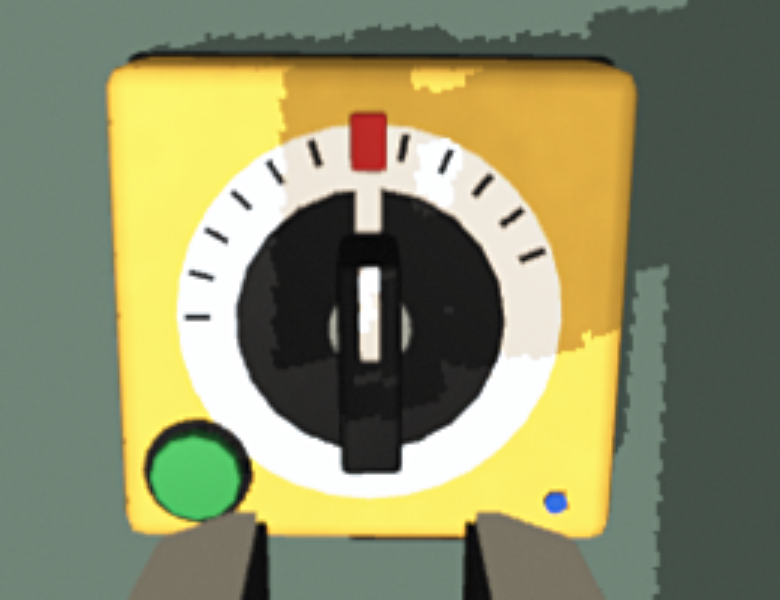

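Pointer (369,195) is in line with the marker (368,142), and the timer is square and unmoved. Next is the button at (504.3, 16.1) with the fingers shut.

>>> carry_out --pt "-1 0 -0.9 0.8 0 0 0" --pt "-1 0 -1.83 1.6 0 0 0" --pt "-1 0 -1.83 1.6 0 0 0" --pt "-1 1 -1.83 1.6 0 0 0" --pt "-1 2 -1.83 1.6 0 0 0" --pt "-1 3 -1.83 1.6 0 0 0" --pt "-1 3.9 -1.83 1.6 0 0 0" --pt "-1 3.9 -1.83 1.6 0 0 0" --force 20

```text
time: 20.65
tcp_pos: [502.9, 15.7, 103.4]
eef_rot: [0.085, 1.564, 2.991]
ft_force: [-0.2, -0.3, -0.3]
finger_gap: 0.5
```

>>> carry_out --pt "-1 0 0 0 0 0 0" --pt "-1 0 0 0 0 0 0" --pt "-1 0 0 0 0 0 0" --pt "-1 0 0 0 0 0 0" --pt "-1 0 0 0 0 0 0" --pt "-1 0 0 0 0 0 0" --pt "-1 0 0 0 0 0 0" --pt "-1 0 0 0 0 0 0"

```text
time: 21.45
tcp_pos: [505.3, 15.8, 106.7]
eef_rot: [3.118, 1.571, -0.259]
ft_force: [0.1, -0.5, 0.1]
finger_gap: 0.5
```

```bash
python3 -c "
from h import *
o=arm.observe();print(o['tcp_pos'],o['ft_force'],move([504.3,16.1,92]))
s=viewer.snapshot('wrist');cv2.imwrite('pics/w9.png',cv2.resize(s['img'][150:400,190:450],None,fx=2.4,fy=2.4))"
```

```text
[505.29231146  15.82866048 106.74290238] [ 0.10876934 -0.51564864  0.08440574] (array([ 0.59 , -0.001,  0.041]), array([0., 0., 0.]))
```

View pics/w9.png

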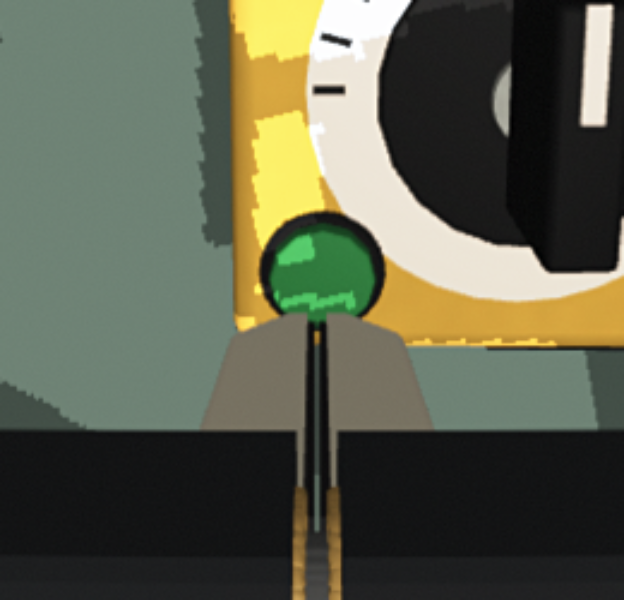

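>>> carry_out --pt "-1 0.2 0 0.04 0 0 0" --pt "-1 0.4 0 0.04 0 0 0" --pt "-1 0.6 0 0.04 0 0 0" --pt "-1 0.68 0 0.04 0 0 0" --pt "-1 0.74 0 0.04 0 0 0" --pt "-1 0.8 0 0.04 0 0 0" --pt "-1 0.86 0 0.04 0 0 0" --pt "-1 0.86 0 0.04 0 0 0"

```text
time: 22.3
tcp_pos: [504.3, 16.1, 85.1]
eef_rot: [0.177, 1.571, 3.084]
ft_force: [0.9, -0.1, -0.1]
finger_gap: 0.8
```

```bash
python3 st.py; python3 -c "
from h import *
s=viewer.snapshot('side');a=cv2.resize(s['img'][190:290,320:420],None,fx=4,fy=4)
s=viewer.snapshot('wrist');b=cv2.resize(s['img'][150:400,190:440],(400,400))
cv2.imwrite('pics/w10.png',np.hstack([a,b]))"
```

```text
F [ 0.9  -0.06 -0.09] M [ 0.02  0.16 -0.01] tcp [504.26  16.07  85.07] yaw -103.44 Ftool [ 0.1 -0.2 -0.9] 1mm worldx/y in tool units [[-0.0, -0.009, -0.039], [0.0, -0.039, 0.009]]
[('grn', np.int32(63), array([379.6, 242.2]))]
```

View pics/w10.png

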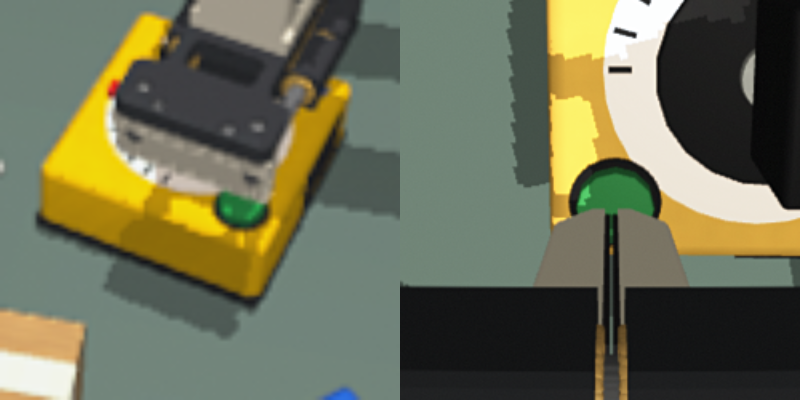

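I've used all my views (12), so I'll go by force and numbers from here. The tips stand over the button without contact yet, so I'll continue guarded.

>>> carry_out --pt "-1 0.02 0 0 0 0 0" --pt "-1 0.04 0 0 0 0 0" --pt "-1 0.06 0 0 0 0 0" --pt "-1 0.08 0 0 0 0 0" --pt "-1 0.1 0 0 0 0 0" --pt "-1 0.1 0 0 0 0 0" --pt "-1 0.1 0 0 0 0 0" --pt "-1 0.1 0 0 0 0 0"

```text
time: 23.25
tcp_pos: [504.3, 16.0, 82.7]
eef_rot: [-1.826, 1.571, 1.081]
ft_force: [0.1, 0.7, 0.1]
finger_gap: 0.3
```

```bash
python3 st.py; python3 - <<'E'
from h import *
# where the finger tips are: corner pixels in wrist view -> camera geometry; count green visible
s=viewer.snapshot("wrist");print([(a,c.round(1)) for a,c in blobs(masks(s["img"])["grn"],(0,0),30)])
o=arm.observe()["tcp_pos"]
for z in (62,58): print("tip",proj(s,[[o[0],o[1],o[2]-25]]).round(1),"btn",proj(s,[[504.3,16.1,z+3]]).round(1))
E
```

```text
F [0.05 0.75 0.13] M [0.04 0.15 0.  ] tcp [504.35  16.05  82.71] yaw -103.44 Ftool [-0.1 -0.7  0.1] 1mm worldx/y in tool units [[0.0, -0.009, -0.039], [0.0, -0.039, 0.009]]
[('grn', np.int32(52), array([379.4, 242.5])), ('red', np.int32(8), array([348. , 211.8]))]
[(np.int32(916), array([324.6, 270.7]))]
tip [[322.2 275. ]] btn [[322.1 280.8]]
tip [[322.2 275. ]] btn [[322.1 277.7]]
```

>>> carry_out --pt "-1 0.02 0 0 0 0 0" --pt "-1 0.04 0 0 0 0 0" --pt "-1 0.06 0 0 0 0 0" --pt "-1 0.08 0 0 0 0 0" --pt "-1 0.08 0 0 0 0 0" --pt "-1 0.08 0 0 0 0 0" --pt "-1 0.08 0 0 0 0 0" --pt "-1 0.08 0 0 0 0 0"

```text
time: 24.15
tcp_pos: [504.4, 16.0, 80.7]
eef_rot: [3.025, 1.571, -0.351]
ft_force: [-0.7, -0.5, 0.5]
finger_gap: 0.8
```

```bash
python3 st.py; python3 - <<'E'
from h import *
# initial clean views: triangulate button & marker
S=viewer.snapshot("scene");D=viewer.snapshot("side")
for nm,p,q in (("btn",[284.3,212.5],[379.8,240.8]),("mk",[274.5,253.2],[349.6,212.2])):
    (c1,d1),(c2,d2)=ray(S,[p]),ray(D,[q]);A=np.c_[d1[0],-d2[0]];t=np.linalg.lstsq(A,c2-c1,rcond=None)[0]
    print(nm,(c1+t[0]*d1[0]).round(1),(c2+t[1]*d2[0]).round(1))
E
```

```text
F [-0.66 -0.46  0.53] M [-0.02  0.19  0.03] tcp [504.36  16.03  80.72] yaw -103.45 Ftool [-0.5  0.6  0.5] 1mm worldx/y in tool units [[0.0, -0.009, -0.039], [-0.0, -0.039, 0.009]]
[('grn', np.int32(45), array([379.2, 243. ])), ('red', np.int32(9), array([348.2, 211.7]))]
btn [504.1  14.7  59.9] [502.7  13.9  60.6]
mk [577.4 -49.9  60.4] [576.7 -50.3  60.7]
```

```bash
python3 - <<'E'
from h import *
o=arm.observe();Rw=R.from_euler('xyz',o["eef_rot"])
P=lambda *v:o["tcp_pos"]+Rw.apply(v)
W=viewer.snapshot("wrist");D=viewer.snapshot("side");S=viewer.snapshot("scene")
for L in (10,15,20,25):
    print(L,[(w,proj(W,[P(L,0,-w)]).round(1).tolist()) for w in(0,5,7.5,11)],"side",proj(D,[P(L,0,0)]).round(1).tolist(),"scene",proj(S,[P(L,0,0)]).round(1).tolist())
h=cv2.cvtColor(W["img"],cv2.COLOR_BGR2HSV)
print("wrist column x=316:",[(y,h[y,316].tolist()) for y in range(262,296,3)])
h=cv2.cvtColor(D["img"],cv2.COLOR_BGR2HSV);x=int(proj(D,[P(25,0,0)])[0,0])
for xx in (x-4,x,x+4):print("side col",xx,[(y,h[y,xx].tolist()) for y in range(226,256,2)])
E
```

```text
10 [(0, [[322.2, 287.2]]), (5, [[322.2, 277.2]]), (7.5, [[322.2, 272.1]]), (11, [[322.2, 264.9]])] side [[379.3, 238.2]] scene [[284.7, 208.9]]
15 [(0, [[322.2, 282.9]]), (5, [[322.2, 273.1]]), (7.5, [[322.2, 268.2]]), (11, [[322.2, 261.2]])] side [[379.1, 239.8]] scene [[284.8, 210.5]]
20 [(0, [[322.2, 278.9]]), (5, [[322.2, 269.3]]), (7.5, [[322.2, 264.4]]), (11, [[322.2, 257.6]])] side [[378.9, 241.4]] scene [[284.9, 212.0]]
25 [(0, [[322.2, 275.0]]), (5, [[322.2, 265.6]]), (7.5, [[322.2, 260.9]]), (11, [[322.2, 254.1]])] side [[378.6, 243.0]] scene [[285.0, 213.6]]
wrist column x=316: [(262, [66, 157, 70]), (265, [66, 153, 127]), (268, [65, 155, 127]), (271, [66, 156, 124]), (274, [66, 156, 124]), (277, [66, 156, 124]), (280, [54, 75, 119]), (283, [21, 47, 125]), (286, [22, 47, 125]), (289, [22, 47, 125]), (292, [21, 49, 125]), (295, [21, 46, 127])]
side col 374 [(226, [113, 23, 45]), (228, [113, 22, 46]), (230, [22, 34, 134]), (232, [20, 34, 152]), (234, [22, 34, 134]), (236, [21, 34, 144]), (238, [19, 30, 136]), (240, [75, 169, 59]), (242, [88, 120, 36]), (244, [20, 178, 109]), (246, [26, 246, 246]), (248, [25, 244, 243]), (250, [22, 241, 176]), (252, [22, 237, 141]), (254, [22, 237, 144])]
side col 378 [(226, [110, 23, 67]), (228, [105, 23, 45]), (230, [23, 16, 65]), (232, [21, 35, 137]), (234, [21, 35, 137]), (236, [22, 34, 135]), (238, [20, 35, 146]), (240, [62, 93, 126]), (242, [69, 179, 114]), (244, [69, 178, 99]), (246, [80, 40, 38]), (248, [22, 243, 188]), (250, [22, 241, 176]), (252, [23, 238, 146]), (254, [22, 237, 141])]
side col 382 [(226, [114, 18, 71]), (228, [120, 17, 61]), (230, [108, 28, 45]), (232, [19, 28, 102]), (234, [19, 35, 125]), (236, [113, 18, 57]), (238, [22, 35, 132]), (240, [30, 32, 134]), (242, [68, 173, 124]), (244, [68, 176, 126]), (246, [80, 130, 53]), (248, [22, 243, 196]), (250, [22, 241, 185]), (252, [23, 240, 167]), (254, [23, 237, 143])]
```

Both views show the real tip only about 15 mm ahead of the TCP (side row 240), so contact is still just ahead. Continuing guarded by force.

>>> carry_out --pt "-1 0.02 0 0 0 0 0" --pt "-1 0.04 0 0 0 0 0" --pt "-1 0.06 0 0 0 0 0" --pt "-1 0.08 0 0 0 0 0" --pt "-1 0.1 0 0 0 0 0" --pt "-1 0.1 0 0 0 0 0" --pt "-1 0.1 0 0 0 0 0" --pt "-1 0.1 0 0 0 0 0"

```text
time: 25.25
tcp_pos: [504.3, 16.0, 78.2]
eef_rot: [1.567, 1.571, -1.81]
ft_force: [0.5, 0.6, -0.1]
finger_gap: 0.4
```

>>> carry_out --pt "-1 0.02 0 0 0 0 0" --pt "-1 0.04 0 0 0 0 0" --pt "-1 0.06 0 0 0 0 0" --pt "-1 0.08 0 0 0 0 0" --pt "-1 0.08 0 0 0 0 0" --pt "-1 0.08 0 0 0 0 0" --pt "-1 0.08 0 0 0 0 0" --pt "-1 0.08 0 0 0 0 0"

```text
time: 26.05
tcp_pos: [504.4, 16.0, 76.2]
eef_rot: [2.965, 1.571, -0.412]
ft_force: [-0.2, -0.5, 1.1]
finger_gap: 0.3
```

```bash
python3 st.py; python3 - <<'E'
from h import *
D=viewer.snapshot("side");h=cv2.cvtColor(D["img"],cv2.COLOR_BGR2HSV)
for xx in (374,378,382):print("side col",xx,[(y,h[y,xx].tolist()) for y in range(234,254,2)])
W=viewer.snapshot("wrist");h=cv2.cvtColor(W["img"],cv2.COLOR_BGR2HSV)
print([(a,c.round(1)) for a,c in blobs(masks(W["img"])["grn"],(0,0),30)])
E
```

```text
F [-0.24 -0.49  1.13] M [-0.05  0.17  0.05] tcp [504.37  16.04  76.23] yaw -103.44 Ftool [-1.1  0.5  0.1] 1mm worldx/y in tool units [[0.0, -0.009, -0.039], [-0.0, -0.039, 0.009]]
[('grn', np.int32(25), array([378.8, 243.8])), ('red', np.int32(11), array([348.5, 211.8]))]
side col 374 [(234, [20, 36, 140]), (236, [21, 36, 135]), (238, [20, 33, 138]), (240, [20, 25, 123]), (242, [85, 131, 37]), (244, [20, 173, 109]), (246, [26, 246, 247]), (248, [25, 244, 243]), (250, [23, 242, 194]), (252, [22, 237, 141])]
side col 378 [(234, [20, 37, 153]), (236, [21, 35, 137]), (238, [20, 34, 136]), (240, [19, 36, 147]), (242, [62, 92, 128]), (244, [68, 176, 100]), (246, [83, 28, 36]), (248, [23, 243, 189]), (250, [22, 241, 176]), (252, [22, 237, 145])]
side col 382 [(234, [21, 28, 90]), (236, [21, 34, 152]), (238, [105, 18, 58]), (240, [21, 34, 127]), (242, [38, 38, 135]), (244, [69, 191, 124]), (246, [84, 113, 45]), (248, [23, 243, 195]), (250, [22, 241, 185]), (252, [23, 240, 167])]
[(np.int32(716), array([324.6, 272.9]))]
```

>>> carry_out --pt "-1 0.02 0 0 0 0 0" --pt "-1 0.04 0 0 0 0 0" --pt "-1 0.06 0 0 0 0 0" --pt "-1 0.08 0 0 0 0 0" --pt "-1 0.08 0 0 0 0 0" --pt "-1 0.08 0 0 0 0 0" --pt "-1 0.08 0 0 0 0 0" --pt "-1 0.08 0 0 0 0 0"

```text
time: 27.0
tcp_pos: [504.4, 16.0, 74.2]
eef_rot: [2.898, 1.571, -0.478]
ft_force: [-0.0, -0.1, -1.1]
finger_gap: 0.6
```

>>> carry_out --pt "-1 0.02 0 0 0 0 0" --pt "-1 0.04 0 0 0 0 0" --pt "-1 0.06 0 0 0 0 0" --pt "-1 0.08 0 0 0 0 0" --pt "-1 0.08 0 0 0 0 0" --pt "-1 0.08 0 0 0 0 0" --pt "-1 0.08 0 0 0 0 0" --pt "-1 0.08 0 0 0 0 0"

```text
time: 27.8
tcp_pos: [504.4, 16.0, 72.2]
eef_rot: [3.015, 1.571, -0.362]
ft_force: [0.0, -0.1, 0.0]
finger_gap: 0.4
```

```bash
python3 st.py; python3 - <<'E'
from h import *
o=arm.observe();Rw=R.from_euler('xyz',o["eef_rot"])
P=lambda *v:o["tcp_pos"]+Rw.apply(v)
W=viewer.snapshot("wrist");m=masks(W["img"])["grn"]
ys,xs=np.nonzero(m);k=(xs>280)&(xs<370)&(ys>220)&(ys<300);xs,ys=xs[k],ys[k]
print("green rows",ys.min(),ys.max(),"widths",[(y,xs[ys==y].min(),xs[ys==y].max()) for y in range(ys.min(),ys.max()+1,3)])
for z in (65,62,60,57):
    c=[[504.3+12*np.cos(a),16.1+12*np.sin(a),z] for a in np.linspace(0,6.28,40)];p=proj(W,c);print(z,"pred x",p[:,0].min().round(1),p[:,0].max().round(1),"y",p[:,1].min().round(1),p[:,1].max().round(1))
h=cv2.cvtColor(W["img"],cv2.COLOR_BGR2HSV)
print([(x,next((y for y in range(250,330) if h[y,x,1]<60 and 10<h[y,x,0]<30),None)) for x in range(270,375,6)])
E
```

```text
F [ 0.04 -0.1   0.  ] M [-0.01  0.22 -0.01] tcp [504.37  16.05  72.23] yaw -103.44 Ftool [-0.   0.1 -0.1] 1mm worldx/y in tool units [[0.0, -0.009, -0.039], [-0.0, -0.039, 0.009]]
[('grn', np.int32(11), array([378.3, 244.5])), ('red', np.int32(14), array([348.9, 211.9]))]
green rows 264 284 widths [(264, np.int64(324), np.int64(325)), (267, np.int64(312), np.int64(336)), (270, np.int64(309), np.int64(340)), (273, np.int64(306), np.int64(343)), (276, np.int64(303), np.int64(346)), (279, np.int64(302), np.int64(347)), (282, np.int64(301), np.int64(348))]
65 pred x 295.9 348.3 y 265.2 313.4
62 pred x 296.3 347.9 y 262.9 310.5
60 pred x 296.5 347.7 y 261.4 308.6
57 pred x 296.9 347.3 y 259.2 305.8
[(270, None), (276, 320), (282, 303), (288, 290), (294, 287), (300, 284), (306, 283), (312, 265), (318, 285), (324, None), (330, 281), (336, 250), (342, 250), (348, 250), (354, 250), (360, 250), (366, 250), (372, 254)]
```

No contact yet at TCP z 72. To keep the gripper body clear of the knob lower down, I'll raise a little and turn the jaws tangential to the dial (yaw −151°), then continue.

>>> carry_out --pt "-1 -0.4 0 0 0.5 0 0" --pt "-1 -0.4 0 0 1.5 0 0" --pt "-1 -0.4 0 0 2.5 0 0" --pt "-1 -0.4 0 0 3.5 0 0" --pt "-1 -0.4 0 0 4.5 0 0" --pt "-1 -0.4 0 0 5.5 0 0" --pt "-1 -0.4 0 0 6 0 0" --pt "-1 -0.4 0 0 6 0 0"

```text
time: 28.7
tcp_pos: [504.3, 16.0, 82.2]
eef_rot: [1.631, 1.571, -2.584]
ft_force: [0.2, 0.6, -0.4]
finger_gap: 0.6
```

```bash
python3 st.py; python3 - <<'E'
from h import *
o=arm.observe();Rw=R.from_euler('xyz',o["eef_rot"]);print(o["qpos"].round(2),move([504.3,16.1,70]))
P=lambda *v:o["tcp_pos"]+Rw.apply(v)
# tip seen from scene and side: non-scene colour (beige finger) lowest row near projected axis
for n in("scene","side"):
    D=viewer.snapshot(n);h=cv2.cvtColor(D["img"],cv2.COLOR_BGR2HSV).astype(int)
    a=proj(D,[P(L,0,0) for L in(-10,0,10,20,25)]);print(n,a.round(1).tolist())
    x=int(round(a[2,0]))
    for xx in(x-3,x,x+3):print(xx,[(y,h[y,xx].tolist()) for y in range(int(a[0,1])-2,int(a[4,1])+6,2)])
E
```

```text
F [ 0.23  0.57 -0.45] M [ 0.06  0.09 -0.  ] tcp [504.32  16.02  82.21] yaw -151.47 Ftool [ 0.4 -0.5  0.4] 1mm worldx/y in tool units [[-0.0, -0.035, -0.019], [-0.0, -0.019, 0.035]]
[('grn', np.int32(82), array([379.9, 241.4]))]
[-0.19  0.31  1.82 -0.    1.01  2.45] (array([ 0.488, -0.   ,  0.002]), array([0., 0., 0.]))
scene [[284.3, 201.9], [284.5, 205.2], [284.7, 208.4], [284.9, 211.6], [285.0, 213.1]]
282 [(199, [20, 42, 73]), (201, [15, 46, 55]), (203, [15, 34, 60]), (205, [17, 40, 58]), (207, [6, 43, 59]), (209, [68, 194, 96]), (211, [68, 183, 96]), (213, [66, 174, 98]), (215, [67, 185, 99]), (217, [67, 198, 63])]
285 [(199, [20, 45, 118]), (201, [21, 43, 118]), (203, [19, 47, 119]), (205, [20, 43, 118]), (207, [19, 45, 119]), (209, [54, 74, 128]), (211, [68, 189, 96]), (213, [66, 175, 99]), (215, [67, 178, 99]), (217, [67, 191, 72])]
288 [(199, [20, 44, 117]), (201, [20, 44, 121]), (203, [20, 44, 117]), (205, [20, 45, 113]), (207, [20, 28, 111]), (209, [68, 189, 140]), (211, [68, 197, 92]), (213, [67, 180, 98]), (215, [68, 182, 84]), (217, [78, 200, 28])]
side [[380.4, 231.2], [379.9, 234.5], [379.4, 237.8], [378.9, 241.0], [378.7, 242.5]]
376 [(229, [21, 37, 131]), (231, [21, 36, 141]), (233, [22, 36, 135]), (235, [17, 32, 167]), (237, [63, 86, 131]), (239, [68, 180, 116]), (241, [68, 181, 117]), (243, [69, 183, 117]), (245, [87, 50, 46]), (247, [26, 246, 250])]
379 [(229, [20, 37, 138]), (231, [21, 37, 138]), (233, [21, 37, 139]), (235, [19, 38, 141]), (237, [63, 101, 119]), (239, [69, 181, 114]), (241, [69, 177, 114]), (243, [68, 186, 181]), (245, [70, 169, 86]), (247, [22, 227, 164])]
382 [(229, [21, 36, 122]), (231, [21, 36, 113]), (233, [19, 31, 90]), (235, [48, 21, 60]), (237, [70, 199, 114]), (239, [69, 181, 114]), (241, [68, 181, 138]), (243, [68, 185, 178]), (245, [70, 171, 91]), (247, [22, 230, 176])]
```

Both fixed views now put the tip only about 6–8 mm ahead of the TCP, so contact should come near TCP z 70.

>>> carry_out --pt "-1 0.15 0 0 0 0 0" --pt "-1 0.3 0 0 0 0 0" --pt "-1 0.4 0 0 0 0 0" --pt "-1 0.44 0 0 0 0 0" --pt "-1 0.47 0 0 0 0 0" --pt "-1 0.5 0 0 0 0 0" --pt "-1 0.5 0 0 0 0 0" --pt "-1 0.5 0 0 0 0 0"

```text
time: 29.65
tcp_pos: [504.4, 16.0, 69.8]
eef_rot: [-2.316, 1.571, -0.247]
ft_force: [0.6, -0.3, 0.2]
finger_gap: 0.5
```

>>> carry_out --pt "-1 0.01 0 0 0 0 0" --pt "-1 0.03 0 0 0 0 0" --pt "-1 0.05 0 0 0 0 0" --pt "-1 0.06 0 0 0 0 0" --pt "-1 0.08 0 0 0 0 0" --pt "-1 0.08 0 0 0 0 0" --pt "-1 0.08 0 0 0 0 0" --pt "-1 0.08 0 0 0 0 0"

```text
time: 30.45
tcp_pos: [504.3, 16.1, 67.7]
eef_rot: [0.97, 1.571, 3.039]
ft_force: [0.0, 0.6, 0.6]
finger_gap: 0.3
```

>>> carry_out --pt "-1 0.02 0 0 0 0 0" --pt "-1 0.04 0 0 0 0 0" --pt "-1 0.06 0 0 0 0 0" --pt "-1 0.08 0 0 0 0 0" --pt "-1 0.08 0 0 0 0 0" --pt "-1 0.08 0 0 0 0 0" --pt "-1 0.08 0 0 0 0 0" --pt "-1 0.08 0 0 0 0 0"

```text
time: 31.25
tcp_pos: [504.4, 16.0, 65.7]
eef_rot: [-2.199, 1.571, -0.13]
ft_force: [-0.1, 0.9, 0.2]
finger_gap: 0.5
```

```bash
python3 st.py; python3 - <<'E'
from h import *
o=arm.observe();Rw=R.from_euler('xyz',o["eef_rot"])
P=lambda *v:o["tcp_pos"]+Rw.apply(v)
for n in("scene","side"):
    D=viewer.snapshot(n);h=cv2.cvtColor(D["img"],cv2.COLOR_BGR2HSV).astype(int)
    a=proj(D,[P(L,0,0) for L in(-10,0,10,20,25)]);print(n,a.round(1).tolist())
    x=int(round(a[2,0]))
    for xx in(x-3,x,x+3):print(xx,[(y,h[y,xx].tolist()) for y in range(int(a[0,1])+2,int(a[4,1])+3,2)])
    print([(a,c.round(1)) for a,c in blobs(masks(D["img"])["grn"],(0,0),3) if np.hypot(*(c-[330,230]))<60])
E
```

```text
F [-0.06  0.85  0.15] M [0.04 0.1  0.06] tcp [504.36  16.03  65.72] yaw -151.44 Ftool [-0.2 -0.4  0.8] 1mm worldx/y in tool units [[0.0, -0.035, -0.019], [-0.0, -0.019, 0.035]]
[('grn', np.int32(34), array([380.1, 243.7]))]
scene [[284.6, 207.3], [284.8, 210.5], [285.0, 213.6], [285.2, 216.7], [285.3, 218.2]]
282 [(209, [19, 42, 67]), (211, [20, 35, 65]), (213, [62, 104, 93]), (215, [67, 190, 98]), (217, [68, 197, 62]), (219, [10, 32, 121])]
285 [(209, [21, 44, 117]), (211, [20, 45, 119]), (213, [18, 43, 120]), (215, [66, 145, 100]), (217, [67, 184, 75]), (219, [120, 255, 3])]
288 [(209, [20, 47, 119]), (211, [21, 45, 120]), (213, [14, 47, 125]), (215, [68, 190, 83]), (217, [74, 140, 31]), (219, [21, 221, 129])]
[(np.int32(30), array([283.8, 215.3]))]
side [[379.6, 236.6], [379.1, 239.9], [378.6, 243.0], [378.2, 246.1], [377.9, 247.7]]
376 [(238, [21, 35, 140]), (240, [23, 36, 140]), (242, [68, 175, 115]), (244, [70, 175, 73]), (246, [22, 230, 171]), (248, [26, 245, 246])]
379 [(238, [21, 38, 141]), (240, [20, 38, 142]), (242, [30, 35, 130]), (244, [69, 184, 130]), (246, [84, 125, 53]), (248, [26, 246, 250])]
382 [(238, [21, 34, 76]), (240, [16, 32, 88]), (242, [66, 144, 119]), (244, [68, 184, 161]), (246, [86, 130, 49]), (248, [27, 246, 252])]
[(np.int32(34), array([380.1, 243.7]))]
```

>>> carry_out --pt "-1 0.02 0 0 0 0 0" --pt "-1 0.04 0 0 0 0 0" --pt "-1 0.06 0 0 0 0 0" --pt "-1 0.08 0 0 0 0 0" --pt "-1 0.08 0 0 0 0 0" --pt "-1 0.08 0 0 0 0 0" --pt "-1 0.08 0 0 0 0 0" --pt "-1 0.08 0 0 0 0 0"

```text
time: 32.2
tcp_pos: [504.3, 16.0, 63.7]
eef_rot: [-2.915, 1.571, -0.846]
ft_force: [-0.0, -0.7, -0.3]
finger_gap: 0.6
```

>>> carry_out --pt "-1 0.02 0 0 0 0 0" --pt "-1 0.04 0 0 0 0 0" --pt "-1 0.06 0 0 0 0 0" --pt "-1 0.08 0 0 0 0 0" --pt "-1 0.08 0 0 0 0 0" --pt "-1 0.08 0 0 0 0 0" --pt "-1 0.08 0 0 0 0 0" --pt "-1 0.08 0 0 0 0 0"

```text
time: 33.0
tcp_pos: [504.4, 16.0, 61.7]
eef_rot: [2.91, 1.571, -1.304]
ft_force: [-0.2, -0.5, 0.1]
finger_gap: 0.4
```

```bash
python3 st.py
```

```text
F [-0.16 -0.48  0.12] M [ 0.04  0.12 -0.02] tcp [504.35  16.04  61.71] yaw -151.44 Ftool [-0.1  0.4 -0.3] 1mm worldx/y in tool units [[0.0, -0.035, -0.019], [-0.0, -0.019, 0.035]]
[('grn', np.int32(21), array([380.3, 244.3]))]
```

>>> carry_out --pt "-1 0.02 0 0 0 0 0" --pt "-1 0.04 0 0 0 0 0" --pt "-1 0.06 0 0 0 0 0" --pt "-1 0.08 0 0 0 0 0" --pt "-1 0.1 0 0 0 0 0" --pt "-1 0.1 0 0 0 0 0" --pt "-1 0.1 0 0 0 0 0" --pt "-1 0.1 0 0 0 0 0"

```text
time: 33.85
tcp_pos: [504.4, 16.0, 59.3]
eef_rot: [-2.219, 1.571, -0.15]
ft_force: [-0.6, 0.9, 2.9]
finger_gap: 0.3
```

```bash
python3 st.py; python3 - <<'E'
from h import *
o=arm.observe();Rw=R.from_euler('xyz',o["eef_rot"])
P=lambda *v:o["tcp_pos"]+Rw.apply(v)
print(o["joint_torque"].round(2))
for n in("scene","side"):
    D=viewer.snapshot(n);h=cv2.cvtColor(D["img"],cv2.COLOR_BGR2HSV).astype(int)
    a=proj(D,[P(L,0,0) for L in(-20,-10,0,10)]+[[504.3,16.1,z] for z in(65,62)]);print(n,a.round(1).tolist())
    x=int(round(a[2,0]))
    for xx in(x-3,x,x+3):print(xx,[(y,h[y,xx].tolist()) for y in range(int(a[1,1])-2,int(a[3,1])+8,1)])
E
```

```text
F [-0.62  0.87  2.93] M [0.15 0.16 0.03] tcp [504.4   16.03  59.25] yaw -151.44 Ftool [-2.9  0.1  1.1] 1mm worldx/y in tool units [[0.0, -0.035, -0.019], [-0.0, -0.019, 0.035]]
[('grn', np.int32(11), array([382. , 244.6]))]
[ -0.06 -41.03 -21.62  -0.05  -0.19  -0.  ]
scene [[284.6, 206.2], [284.8, 209.4], [285.0, 212.5], [285.2, 215.6], [284.9, 210.7], [284.9, 211.6]]
282 [(207, [21, 31, 57]), (208, [17, 36, 49]), (209, [21, 39, 66]), (210, [15, 45, 68]), (211, [19, 42, 67]), (212, [19, 48, 85]), (213, [19, 47, 86]), (214, [13, 52, 88]), (215, [54, 72, 95]), (216, [67, 183, 103]), (217, [68, 195, 72]), (218, [100, 59, 13]), (219, [13, 40, 120]), (220, [14, 38, 193]), (221, [14, 38, 188]), (222, [15, 39, 185])]
285 [(207, [21, 43, 118]), (208, [21, 43, 119]), (209, [20, 45, 118]), (210, [20, 45, 119]), (211, [21, 44, 117]), (212, [20, 45, 118]), (213, [20, 46, 117]), (214, [20, 45, 119]), (215, [19, 44, 122]), (216, [14, 46, 127]), (217, [66, 144, 87]), (218, [73, 118, 26]), (219, [116, 255, 7]), (220, [20, 157, 180]), (221, [17, 49, 187]), (222, [14, 36, 186])]
288 [(207, [18, 43, 11
[... 890 characters left out ...]
41]), (239, [21, 36, 141]), (240, [21, 36, 141]), (241, [20, 37, 143]), (242, [20, 37, 143]), (243, [18, 38, 146]), (244, [28, 35, 130]), (245, [68, 145, 97]), (246, [80, 173, 53]), (247, [21, 220, 166]), (248, [26, 246, 250]), (249, [26, 245, 246]), (250, [26, 244, 243]), (251, [23, 244, 231]), (252, [22, 242, 193])]
382 [(236, [20, 24, 65]), (237, [21, 27, 65]), (238, [23, 29, 78]), (239, [21, 32, 80]), (240, [22, 32, 87]), (241, [18, 35, 96]), (242, [15, 37, 110]), (243, [43, 45, 119]), (244, [66, 134, 146]), (245, [69, 186, 141]), (246, [85, 130, 49]), (247, [22, 229, 178]), (248, [27, 246, 252]), (249, [27, 245, 245]), (250, [26, 245, 244]), (251, [26, 244, 243]), (252, [23, 244, 232])]
```

Contact now at 2.9 N. Pressing on until it bottoms.

>>> carry_out --pt "-1 0.02 0 0 0 0 0" --pt "-1 0.04 0 0 0 0 0" --pt "-1 0.06 0 0 0 0 0" --pt "-1 0.08 0 0 0 0 0" --pt "-1 0.1 0 0 0 0 0" --pt "-1 0.12 0 0 0 0 0" --pt "-1 0.12 0 0 0 0 0" --pt "-1 0.12 0 0 0 0 0"

```text
time: 34.8
tcp_pos: [504.4, 16.0, 56.5]
eef_rot: [-2.275, 1.571, -0.205]
ft_force: [-1.3, 0.9, 6.3]
finger_gap: 0.5
```

>>> carry_out --pt "-1 0.02 0 0 0 0 0" --pt "-1 0.04 0 0 0 0 0" --pt "-1 0.06 0 0 0 0 0" --pt "-1 0.08 0 0 0 0 0" --pt "-1 0.1 0 0 0 0 0" --pt "-1 0.1 0 0 0 0 0" --pt "-1 0.1 0 0 0 0 0" --pt "-1 0.1 0 0 0 0 0"

```text
time: 35.6
tcp_pos: [504.5, 16.0, 56.0]
eef_rot: [-2.441, 1.57, -0.372]
ft_force: [-7.0, 1.2, 25.1]
finger_gap: 0.6
```

```bash
python3 st.py
```

```text
F [-7.    1.22 25.07] M [ 0.26  1.45 -0.02] tcp [504.49  16.04  56.05] yaw -151.42 Ftool [-25.1   5.5   4.4] 1mm worldx/y in tool units [[0.0, -0.035, -0.019], [-0.0, -0.019, 0.035]]
[]
```

Bottomed firmly (force jumped 6 to 25 N over 0.5 mm). Releasing straight up.

>>> carry_out --pt "-1 -0.06 0 0 0 0 0" --pt "-1 -0.15 0 0 0 0 0" --pt "-1 -0.3 0 0 0 0 0" --pt "-1 -0.5 0 0 0 0 0" --pt "-1 -1.5 0 0 0 0 0" --pt "-1 -3 0 0 0 0 0" --pt "-1 -4.5 0 0 0 0 0" --pt "-1 -6 0 0 0 0 0"

```text
time: 36.45
tcp_pos: [503.7, 16.1, 204.7]
eef_rot: [0.917, 1.569, 2.986]
ft_force: [0.9, -0.3, -0.6]
finger_gap: 0.7
```

>>> carry_out --pt "-1 0 0 -0.5 -1 0 0" --pt "-1 0 0 -1 -2 0 0" --pt "-1 0 0 -1 -3 0 0" --pt "-1 0 0 -1 -4 0 0" --pt "-1 0 0 -1 -5 0 0" --pt "-1 0 0 -1 -6 0 0" --pt "-1 0 0 -1 -6 0 0" --pt "-1 0 0 -1 -6 0 0"

```text
time: 37.25
tcp_pos: [516.0, -5.9, 203.4]
eef_rot: [0.029, 1.57, 2.932]
ft_force: [-0.9, -0.6, 0.9]
finger_gap: 0.7
```

```bash
python3 st.py; python3 - <<'E'
from h import *
from scipy.optimize import least_squares
for n in("scene","side"):
    s=viewer.snapshot(n);m=masks(s["img"])
    print(n,[(k,a,c.round(1)) for k in("grn","red") for a,c in blobs(m[k],(0,0),10) if np.hypot(*(c-([280,235] if n=="scene" else [365,227])))<40])
s=viewer.snapshot("wrist");im=s["img"];m=masks(im);h=cv2.cvtColor(im,cv2.COLOR_BGR2HSV).astype(int)
for k,z in dict(grn=64,red=63).items():
    print(k,[(a,c.round(1),plane(s,[c],z)[0].round(1)) for a,c in blobs(m[k],(0,0),40)])
O=np.array([534.,-37.9])
yy,xx=np.mgrid[0:480,0:640];P=plane(s,np.c_[xx.ravel(),yy.ravel()],65)[:,:2].reshape(480,640,2)-O
r=np.hypot(P[...,0],P[...,1]);w=(h[...,1]<70)&(h[...,2]>150)&(r<31)&(r>22)
for a,c in blobs(w,(0,0),4):
    q=plane(s,[c],66)[0,:2]-O;print("white on skirt",a,c.round(1),np.degrees(np.arctan2(q[1],q[0])).round(1))
E
```

```text
F [-0.88 -0.61  0.93] M [ 0.03  0.14 -0.  ] tcp [516.03  -5.9  203.42] yaw -103.66 Ftool [-0.9  0.8  0.7] 1mm worldx/y in tool units [[-0.0, -0.009, -0.039], [0.0, -0.039, 0.009]]
[('grn', np.int32(87), array([379.8, 241.2])), ('red', np.int32(20), array([349.6, 212.2]))]
scene [('grn', np.int32(93), array([284.4, 212.5])), ('red', np.int32(24), array([274.5, 253.3]))]
side [('grn', np.int32(87), array([379.8, 241.2])), ('red', np.int32(20), array([349.6, 212.2]))]
grn [(np.int32(226), array([634.8,  51.7]), array([ 583.2, -250.9,   64. ])), (np.int32(220), array([299.6, 237.7]), array([505.2,  14.5,  64. ])), (np.int32(236), array([132.8, 418.1]), array([375.4, 204.2,  64. ]))]
red [(np.int32(258), array([602.4,  14.3]), array([ 612.7, -229.8,   63. ])), (np.int32(213), array([360.1, 123.9]), array([577.3, -48.8,  63. ])), (np.int32(1996), array([621.7, 203.7]), array([ 472.9, -235.3,   63. ]))]
white on skirt 99 [360. 149.] -14.5
```

```bash
python3 -c "
from bench import arm
print(arm.sign_off(), arm.observe()['time'])"
```

```text
the job is handed in; nothing more can be done
the job is handed in; nothing more can be done
```

The timer is set and started, and the job is handed in at about 37 s of the 70 s allowed. No verdict was reported.

**What I did**
- I gripped the knob at 55 N and felt down through about 8 mm of play to the spring. I turned it about 70° clockwise; between turning stages the downward push read 18.6–20.2 N.
- I took the twist out before easing off, so the timer would not turn when released.
- With the fingers shut, I pressed the green button until the force jumped from 6 to 25 N within 0.5 mm, then let go.

**Last checks**
- **Dial:** the pointer stands at −14.5° and the red marker at −14.1°.
- **Timer and marker:** the button and marker are within 0.4 px of their first positions in both fixed cameras.
- **Button:** it is back out.
- **Contact:** the arm hangs clear at about z = 203 mm with only noise on the force sensor.
- **Other things on the bench:** I never went near them, but I did not re-measure them at the end.

**What disagreed or was less clean**
- The fingertips met the button about 30 mm lower (in TCP height) than the stated fingertip length implied. The cameras also showed shorter tips, so I finished the approach by force.
- Triangulation put the timer about 3 mm lower than nominal.
- The bar slipped about 4° in the pads during the turn, which I corrected from the wrist image.
- Bottoming the button briefly reached 25 N down with about 7 N sideways, but the timer did not move.

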